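# Open the leaning parts pot and tip the spacers in

## Robot

A 6-joint arm with a two-finger parallel gripper is mounted at the origin on the work surface. World frame = base frame: x ahead of the robot, y to its left, z up, the work surface at z = 0. Lengths are in mm, angles in rad, forces in N, time in s.
With the tool pointing down it reaches from about 400 to 925 mm from the base axis. Payload 12.5 kg.
Tool frame: the origin (TCP) lies midway between the tips of the shut fingers; the grasp point (between the pads) lies 19 mm behind it; z points along the fingers, y is the line along which they close (so a half turn about z gives the same grasp; the last joint's range is limited). The gripper opens to 95 mm and grips with 3 to 60 N. Pads are 20 mm wide; open, the fingers measure 119 mm over their backs; the gripper's body (75 mm by 180 mm) begins 59 mm behind the grasp point.
Start: joints at [-1.339, 0.491, 1.559, -0, 1.092, -0.106], TCP at [207.156, -589.689, 214.661] pointing down, gripper open.
Joint ranges: [-3.1, 3.1], [-0.84, 2.19], [0.05, 2.79], [-1.13, 4.28], [0.06, 2.93], [-2.69, 2.69]. Speed limits (rad/s): [2.22, 2.22, 2.79, 3.14, 3.14, 3.14].

## Interface

Orientations are given as [roll, pitch, yaw] about the fixed x, y, z axes, in that order (R = Rz(yaw) Ry(pitch) Rx(roll)).
In Python, from cell import env gives the robot as it stands.
- The arm moves only by the tool arm_command, never from a script. Its argument "targets" is a list of rows, each a list of 5 numbers: the shift along the tool's x, y, z in mm, then the turn about the tool's z in degrees, then the opening, from 0 (shut) to 1 (fully open). In form: [[tx, ty, tz, roll, fingers], ...]. A call has 1 to 5 rows; each row is the pose to reach, as a shift and turn from the pose commanded when the call began, along the tool's axes at that moment; what a row does not reach only later rows make up. A row lasts 1/10 s, in which the tool goes at most 50 mm and 8.59 degrees, less where a joint would pass 70% of its speed; a pose out of reach is approached as far as the arm can. A call with a gripper value outside its range is refused whole. The fingers move at their own pace and stop on an object; the grip force is fixed at half the most. Time passes only in rows, so rows that repeat a pose let the fingers close. It gives the time, the measured TCP pose, the force, the opening and the grip force at its end, in the units of the state.
- env.state(): the state, without advancing time (a new reading comes with each control period).
- env.read_camera(name): name is "scene" or "top"; returns a dict with "frame" (480x640x3 uint8, red, green, blue), "vertical_fov" (degrees; the focal length in pixels is half the picture's height over the tangent of half this angle, whatever the lens; pixels are square), "cx", "cy" (the principal point, pixels), "k1" (the pictures are not rectified: a ray, as slopes to the right and down, at radius r is drawn at 1 + k1 r^2 times it, then the intrinsics apply), "world_from_camera" (4x4, takes a point from camera to world coordinates). Camera axes: x right, y down, z forward; pixel columns grow to the right and rows downward; lengths in mm; the calibration is good to about 2 mm. A picture is of the moment at which its call begins. There is no depth.
- env.job_done(): hands the job in; it is judged then, once.
The state is a dict: "t": time; "joints": joint angles; "qvel": joint speeds; "tau": joint torques, N m; "eef_pos": TCP position; "tcp_rot": TCP orientation; "ft_force": force on the tool from outside, world axes, zero at the start; "moment": the same for the moment, N m; "opening": opening from 0.0 (shut) to 1.0 (fully open); "grip_force": force on a finger pad.
Only numpy, scipy, OpenCV 4.12 (cv2) and the standard library are available. Lean on these libraries where they do the work, as an engineer would, in place of code of your own. Each camera call takes 0.05 s, during which the arm holds its last target. There are 200 camera calls.

## Task

Lift the lid off the steel parts pot by its knob and set it down, not drop it, knob up and wholly on the rubber mat. Then pick up the small white tray by its upright tab, tip it over the open pot so that all four spacers slide in, and put the empty tray back down flat on the bench. Leave the other things on the bench where they are.

Things in the scene. Friction and masses are not known exactly. Their poses are not given: they have to be found in the camera images.
- pot: Open round stainless-steel pot, fixed in a grey stand so that it leans 28 degrees from vertical; it leans roughly to the robot's right (-y). Outer diameter 136 mm, inner 128 mm, 100 mm tall, wall and floor 4 mm. Origin: centre of its underside; z: along the pot's axis out of the mouth. Its stand is 160 by 150 mm, fixed.
- pot_mouth (a point): Centre of the pot's mouth, in the plane of the rim: 100 mm from the pot's origin along its z. Axes as the pot's.
- lid: Loose round steel lid, 148 mm across and 5 mm thick, 0.2 to 0.3 kg, lying on the pot's rim at the pot's lean. Origin: centre of the disc's underside (at the rim); z: up through the knob. Below it a plug 119 mm across and 8 mm deep sits loosely in the mouth: laid flat, the origin is 8 mm above the support. Black cylindrical knob, 26 mm across, 13 to 41 mm above the origin.
- lid_knob (a point): Grip point on the knob's axis, 29 mm above the lid's origin. z: up along the knob.
- mat: Flat black rubber mat, 190 by 190 mm and 4 mm thick, fixed to the bench on one side of the pot (left or right). Origin: centre of its underside.
- tray: White plastic tray, 120 mm long (x), 70 wide (y), 0.16 kg, lying on the other side of the pot from the mat. Floor 3 mm thick, side walls 22 mm high and 3 mm thick. The +x end is open (the lip). The -x end has a back wall with an upright tab in its middle, 34 mm wide (y), 8 mm thick (x), top 66 mm above the bench. Origin: centre of its underside; z up.
- tray_grip (a point): Grip point in the tab's middle plane: 56 mm behind the tray's origin (-x) and 48 mm above it. Axes as the tray's; grip across the 8 mm thickness (along x).
- tray_lip (a point): Middle of the tray's open end, on its floor: 60 mm ahead of the tray's origin (+x), 3 mm up.
- spacer1: One of four equal plain aluminium spacers, 22 mm across and 16 mm tall, 16 g, standing loose on the tray's floor. Origin: centre of its underside.
- spacer2: One of four equal plain aluminium spacers, 22 mm across and 16 mm tall, 16 g, standing loose on the tray's floor. Origin: centre of its underside.
- spacer3: One of four equal plain aluminium spacers, 22 mm across and 16 mm tall, 16 g, standing loose on the tray's floor. Origin: centre of its underside.
- spacer4: One of four equal plain aluminium spacers, 22 mm across and 16 mm tall, 16 g, standing loose on the tray's floor. Origin: centre of its underside.
- mouse: Black computer mouse, 100 by 58 by 32 mm, between the robot and the pot. Leave alone.
- tape: Roll of yellow tape lying flat, 90 mm across, 24 mm high. Leave alone.
- jar: White jar with a screw cap, 56 mm across, 75 mm tall. Leave alone.
- bottle: Clear bottle with a blue cap, 60 mm across, 150 mm tall. Leave alone.
- driver: Power screwdriver lying down, 200 mm long, 41 mm high. Leave alone.

How it is judged (in metres and radians):
On the way, in this order (a step that is already met when the one before it is completed fails the run):
1. the lid is held by its knob more than 30 mm clear of the pot's rim (z of lid in the frame of pot above 0.13 m and contact force between the fingers and lid above 1 N and distance between the grasp point and lid_knob below 0.035 m), for 0.1 s.
2. the lid touches the mat, knob up, while the fingers still hold it (contact force between lid and mat above 0.2 N and contact force between the fingers and lid above 0.5 N and horizontal distance between lid and mat below 0.04 m and angle between lid's own z axis and vertical below 0.3 rad), for 0.04 s.
3. the tray, held by its tab, is tipped by more than 20 degrees above the pot (angle between tray's own z axis and vertical above 0.35 rad and contact force between the fingers and tray above 1 N and horizontal distance between tray_lip and pot_mouth below 0.1 m and height (world z) of tray_lip above 0.08 m and distance between the grasp point and tray_grip below 0.04 m), for 0.1 s.
At the end, for the whole second after the job is handed in: All four spacers lie at rest inside the pot; the lid lies flat (within 5 degrees), knob up, on the mat with its centre within 35 mm of the mat's; the empty tray lies flat on the bench, right way up; all are released and still (x of spacer1 in the frame of pot between -0.066 and 0.066 m and y of spacer1 in the frame of pot between -0.066 and 0.066 m and z of spacer1 in the frame of pot between -0.005 and 0.095 m and x of spacer2 in the frame of pot between -0.066 and 0.066 m and y of spacer2 in the frame of pot between -0.066 and 0.066 m and z of spacer2 in the frame of pot between -0.005 and 0.095 m and x of spacer3 in the frame of pot between -0.066 and 0.066 m and y of spacer3 in the frame of pot between -0.066 and 0.066 m and z of spacer3 in the frame of pot between -0.005 and 0.095 m and x of spacer4 in the frame of pot between -0.066 and 0.066 m and y of spacer4 in the frame of pot between -0.066 and 0.066 m and z of spacer4 in the frame of pot between -0.005 and 0.095 m and horizontal distance between lid and mat below 0.035 m and angle between lid's own z axis and vertical below 0.08 rad and height (world z) of lid below 0.018 m and height (world z) of tray below 0.007 m and angle between tray's own z axis and vertical below 0.07 rad and linear speed of each of lid, tray below 0.02 m/s and linear speed of each of spacer1, spacer2, spacer3, spacer4 below 0.03 m/s); the robot touches nothing.
It fails at once if a bystander (mouse, tape, jar, bottle or driver) is moved by more than 30 mm or knocked over (distance of any of mouse, tape, jar, bottle, driver from where it was at the start of the episode above 0.03 m or angle between any of mouse, tape, jar, bottle, driver's own z axis and vertical above 0.6 rad).
It also fails if it takes over 64 s, if anything falls off the work surface, if the arm or the gripper's body presses on something with over 40 N, if the wrist force passes 120 N, or if a joint passes its speed limit or range.

## Working session

There is one attempt and no reset: what is moved stays moved. The work goes in short steps, Python scripts to look and compute and a tool call to move; the robot and the scene stay as the last step left them, time stands still between calls to the robot, and variables do not carry over. Pictures are saved under pics/ and viewed, at most 10 in all, crops included, and the job is handed in when it is done.

Besides the shell and the picture viewer there is one more tool, called as name(argument=value, ...) on one line, values as JSON. arm_command: Moves the arm, as the interface text tells. Its arguments: {"type":"object","properties":{"targets":{"type":"array","items":{"type":"array","items":{"type":"number"}}}},"required":["targets"]}

```bash
ls; mkdir -p pics
cat > h.py <<'E'
import numpy as np, cv2
from cell import env
def cam(name):
    c=env.read_camera(name); c['f']=240/np.tan(np.radians(c['vertical_fov'])/2); return c
def ray(c,u,v):
    x,y=(u-c['cx'])/c['f'],(v-c['cy'])/c['f']
    K=np.eye(3); p=cv2.undistortPoints(np.array([[[x,y]]],float),K,np.array([c['k1'],0,0,0,0]))[0,0]
    T=np.array(c['world_from_camera']); return T[:3,3],T[:3,:3]@np.array([p[0],p[1],1.])
def onz(c,u,v,z):
    o,d=ray(c,u,v); return o+d*(z-o[2])/d[2]
def proj(c,P):
    T=np.array(c['world_from_camera']); q=T[:3,:3].T@(np.array(P,float)-T[:3,3])
    x,y=q[:2]/q[2]; s=1+c['k1']*(x*x+y*y); return c['cx']+c['f']*x*s,c['cy']+c['f']*y*s
def tri(c1,p1,c2,p2):
    a,d=ray(c1,*p1); b,e=ray(c2,*p2)
    s=np.linalg.lstsq(np.c_[d,-e],b-a,rcond=None)[0]; A=a+s[0]*d; B=b+s[1]*e
    return (A+B)/2,np.linalg.norm(A-B)
E
python3 - <<'E'
from h import *
for n in('scene','top'):
    c=cam(n); cv2.imwrite(f'pics/{n}0.png',c['frame'][:,:,::-1]); print(n,c['f'],c['k1'],np.round(c['world_from_camera'],2).tolist())
print(env.state())
E
```

```text
pics
scene 605.8969328801544 -0.19542982415101431 [[-0.76, 0.44, -0.48, 1222.9], [0.65, 0.48, -0.58, 767.27], [-0.02, -0.76, -0.65, 1002.08], [0.0, 0.0, 0.0, 1.0]]
top 512.7277590189062 -0.03435574667953834 [[0.0, -0.98, 0.19, 392.07], [-1.0, -0.0, 0.01, -8.57], [-0.01, -0.19, -0.98, 1048.99], [0.0, 0.0, 0.0, 1.0]]
{'t': 0.1, 'joints': array([-1.33858149e+00,  4.91484982e-01,  1.55937668e+00, -5.66235780e-06,
        1.09169346e+00, -1.05587037e-01]), 'qvel': array([ 7.78344098e-04,  9.64722380e-05,  1.22926397e-03,  5.49860760e-04,
        1.10059882e-03, -9.04332026e-04]), 'tau': array([ 1.55918689e-03, -6.13621259e+01, -2.58606005e+01,  6.93397759e-02,
        4.70073475e-02, -4.75655372e-05]), 'eef_pos': array([ 207.11350658, -589.46554166,  214.13314107]), 'tcp_rot': array([-3.14063502e+00, -9.64407614e-05,  3.37804442e-01]), 'ft_force': array([-0.15306034,  0.1914027 ,  0.09300852]), 'moment': array([-0.0125316 , -0.00110576, -0.00448547]), 'grip_force': 0.0, 'opening': 0.9973962340091277}
```

View pics/scene0.png

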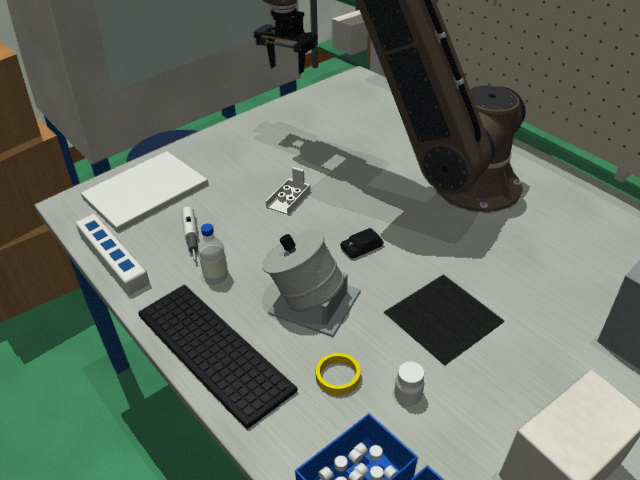

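View pics/top0.png

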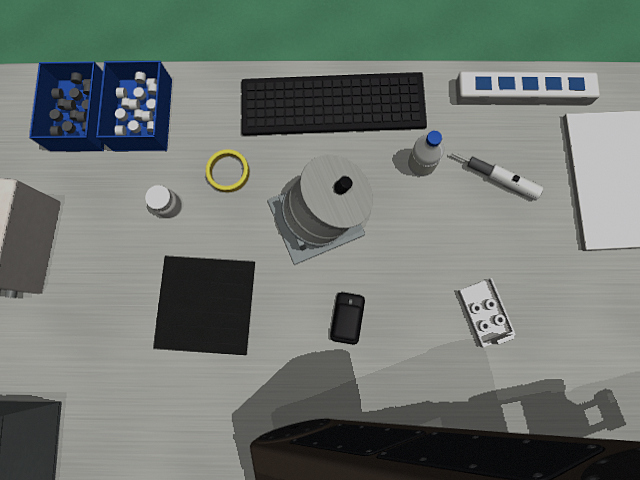

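The scene view shows the knob at about (288,242), the tray at (290,190) with its tab at (298,176), the mouse at (362,243) and the mat at (445,318). In the top view the knob is at (344,185), the lid centre at about (337,190), the mat at (205,305), and the tray at (485,313) with its lip at the upper end. The pot leans towards the tray side, to the image right and slightly up.

Run:
```python
from h import *
s=cam('scene');t=cam('top')
def blob(c,box,f):
    x0,y0,x1,y1=box; im=c['frame'][y0:y1,x0:x1]; m=f(im.astype(int)).astype(np.uint8)
    n,l,st,ce=cv2.connectedComponentsWithStats(m); i=1+np.argmax(st[1:,4]); 
    cs=cv2.findContours((l==i).astype(np.uint8),cv2.RETR_EXTERNAL,cv2.CHAIN_APPROX_NONE)[0][0]
    return ce[i]+[x0,y0],st[i],cs+np.array([[x0,y0]])
dark=lambda im:im.max(2)<50
k1=blob(s,(275,228,302,256),dark);k2=blob(t,(328,170,360,202),dark)
print('knob',k1[0],k1[1],k2[0],k2[1],tri(s,k1[0],t,k2[0]))
m=blob(t,(140,240,270,370),dark);r=cv2.minAreaRect(m[2]);bp=cv2.boxPoints(r)
P=np.array([onz(t,*p,4) for p in bp]);print('mat',P.round(1).tolist(),P.mean(0).round(1),[np.linalg.norm(P[i]-P[i-1]).round() for i in range(4)])
mo=blob(t,(320,280,375,350),dark);print('mouse',onz(t,*mo[0],16))
g=[onz(t,*p,6) for p in((268,203),(295,263),(365,232))];print('stand',np.round(g,0).tolist())
for n,c,b in(('trayT',t,(445,265,525,355)),('trayS',s,(255,160,320,220)),('lidT',t,(260,145,390,270))):
    x0,y0,x1,y1=b; cv2.imwrite(f'pics/{n}.png',cv2.resize(c['frame'][y0:y1,x0:x1,::-1],None,fx=6,fy=6,interpolation=2)[:600,:800])
a=[cv2.imread(f'pics/{n}.png') for n in('trayT','trayS')]
H=max(i.shape[0] for i in a);o=np.hstack([cv2.copyMakeBorder(i,0,H-i.shape[0],0,0,0) for i in a]);o=cv2.resize(o,None,fx=.8,fy=.8);cv2.imwrite('pics/trays.png',o);print(o.shape)
```

```text
knob [287.66666667 243.1344086 ] [  5   7  15  18 186] [342.54310345 185.125     ] [  6   7  18  18 232] (array([658.16642016, -19.42251312, 157.30784478]), np.float64(1.046100076367473))
mat [[365.8, 358.3, 4.0], [557.9, 353.1, 4.0], [540.7, 159.8, 4.0], [350.6, 171.3, 4.0]] [453.8 260.6   4. ] [np.float64(188.0), np.float64(192.0), np.float64(194.0), np.float64(191.0)]
mouse [425.37724058 -29.26086693  16.        ]
stand [[665.0, 135.0, 6.0], [538.0, 76.0, 6.0], [603.0, -68.0, 6.0]]
(432, 696, 3)
```

View pics/trays.png

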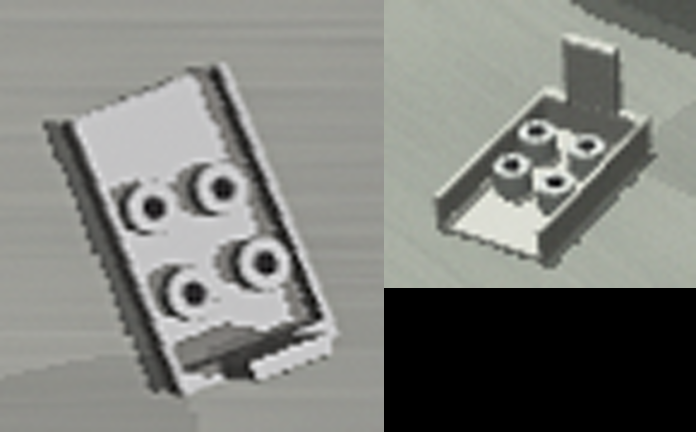

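View pics/lidT.png

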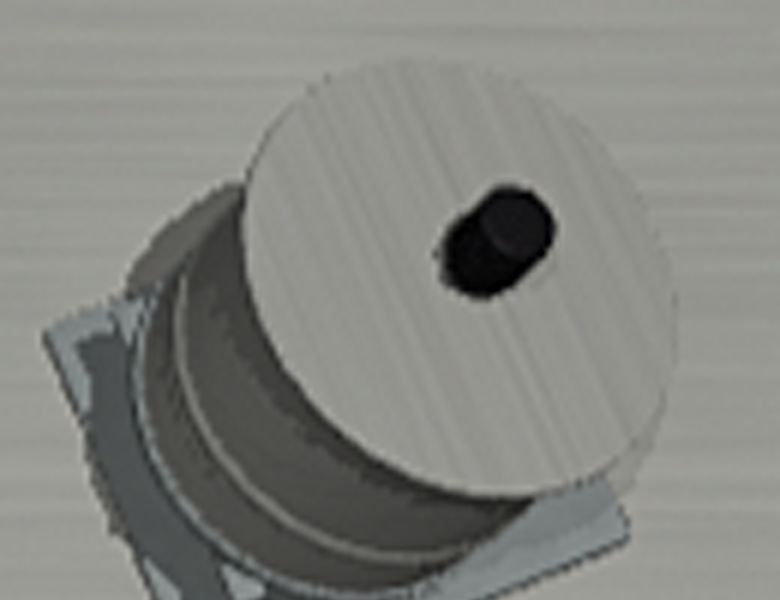

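The left crop shows the tray from above with four spacers, its lip at the upper left and its tab at the lower right; the tab's top is at about (506,340) in the full picture. The second crop shows the lid with the knob leaning to the upper right, in the same direction as the stand's long edge, about -66°.

Run:
```python
from h import *
s=cam('scene');t=cam('top')
a=onz(t,455,290.4,0);b=onz(t,477.3,346.7,0);print('tray left base',a,b,np.linalg.norm(a-b),np.degrees(np.arctan2(*(a-b)[[1,0]])))
a=onz(t,445+222/4.8,265+62/4.8,22);b=onz(t,445+335/4.8,265+330/4.8,22);print('right top',a,b,np.linalg.norm(a-b),np.degrees(np.arctan2(*(a-b)[[1,0]])))
print('tab',onz(t,505.8,340,66),tri(s,(297.9,168.7),t,(505.8,340)))
print('tab ends',onz(t,445+255/4.8,265+371/4.8,66),onz(t,445+329/4.8,265+345/4.8,66))
print('bottlecap',tri(s,(207,230),t,(434.5,138)))
print('driver ends',onz(t,449,155,20),onz(t,541,192,20))
st=np.array([634,33.5,6]);
for n,p in(('knobtop',(658+2,-23,163)),):print(n,proj(t,p),proj(s,p))
```

```text
tray left base [ 482.45088086 -251.31434394    0.        ] [ 369.65063729 -291.59226835    0.        ] 119.77564921018177 19.65027560274775
right top [ 505.62203053 -320.38185049   22.        ] [ 395.02742639 -361.15112866   22.        ] 117.86984562797362 20.235759710491315
tab [ 383.33731668 -328.29696277   66.        ] (array([ 383.13126014, -328.17837459,   65.63884434]), np.float64(0.6059256542019054))
tab ends [ 379.1272582  -313.52832563   66.        ] [ 389.09890706 -343.32051587   66.        ]
bottlecap (array([ 754.42233993, -191.67712151,  141.50950207]), np.float64(2.2913460231665903))
driver ends [ 765.99742425 -246.38836888   20.        ] [ 685.4957369  -435.50005267   20.        ]
knobtop (np.float64(344.3650413691725), np.float64(183.43886667454484)) (np.float64(285.5437440178609), np.float64(240.61895427014895))
```

arm_command(targets=[[614, -388, 0, -95, 1], [614, -388, 0, -95, 1], [614, -388, 0, -95, 1], [614, -388, 0, -95, 1], [614, -388, 0, -95, 1]])

```text
t: 0.8
eef_pos: [363.2, -392.0, 214.8]
tcp_rot: [3.141, 0.0, 1.094]
ft_force: [1.0, -0.3, 0.0]
opening: 1.0
grip_force: 0.0
```

```bash
cat > go.py <<'E'
# usage: go.py x y z yaw_deg  -> tool-frame shift and roll from here (tool down)
import sys; from h import *
def go(x,y,z,yaw):
    s=env.state(); p=s['eef_pos']; w=s['tcp_rot'][2]; d=np.array([x,y,z])-p
    print('t %.1f pos %s yaw %.1f j6 %.2f F %s open %.2f grip %.1f'%(s['t'],p.round(1),np.degrees(w),s['joints'][5],s['ft_force'].round(1),s['opening'],s['grip_force']))
    print('shift',np.round([d[0]*np.cos(w)+d[1]*np.sin(w),d[0]*np.sin(w)-d[1]*np.cos(w),-d[2],(np.degrees(w)-yaw+180)%360-180],1))
if __name__=='__main__': go(*map(float,sys.argv[1:]))
E
python3 go.py 658 -19 205 114.3
```

```text
t 0.8 pos [ 363.2 -392.   214.8] yaw 62.7 j6 -0.47 F [ 1.  -0.3  0. ] open 1.00 grip 0.0
shift [466.7  90.6   9.8 -51.6]
```

arm_command(targets=[[467, 91, 0, -50, 1], [467, 91, 0, -50, 1], [467, 91, 0, -50, 1], [467, 91, 0, -50, 1], [467, 91, 0, -50, 1]])

```text
t: 1.3
eef_pos: [519.6, -196.7, 214.8]
tcp_rot: [3.141, 0.0, 1.844]
ft_force: [0.1, -1.1, 0.4]
opening: 0.997
grip_force: 0.0
```

```bash
python3 go.py 658 -19 205 114.3
```

```text
t 1.3 pos [ 519.6 -196.7  214.8] yaw 105.7 j6 -0.75 F [ 0.1 -1.1  0.4] open 1.00 grip 0.0
shift [133.8 181.2   9.8  -8.6]
```

arm_command(targets=[[134, 181, 5, -8.6, 1], [134, 181, 5, -8.6, 1], [134, 181, 5, -8.6, 1], [134, 181, 5, -8.6, 1], [134, 181, 5, -8.6, 1]])

```text
t: 1.8
eef_pos: [659.4, -18.2, 209.2]
tcp_rot: [3.141, -0.0, 1.99]
ft_force: [-0.1, -0.4, 0.1]
opening: 1.001
grip_force: 0.0
```

```bash
python3 go.py 658 -19 142 114.3
python3 - <<'E'
from h import *
for n in('scene','top'):
    c=cam(n);u,v=map(int,proj(c,(655,-15,150)));cv2.imwrite(f'pics/{n}1.png',cv2.resize(c['frame'][v-65:v+65,u-65:u+65,::-1],None,fx=3,fy=3,interpolation=2))
cv2.imwrite('pics/k1.png',np.hstack([cv2.imread('pics/scene1.png'),cv2.imread('pics/top1.png')]))
E
```

```text
t 1.8 pos [659.4 -18.2 209.2] yaw 114.0 j6 -0.55 F [-0.1 -0.4  0.1] open 1.00 grip 0.0
shift [-0.1 -1.6 67.2 -0.3]
```

View pics/k1.png

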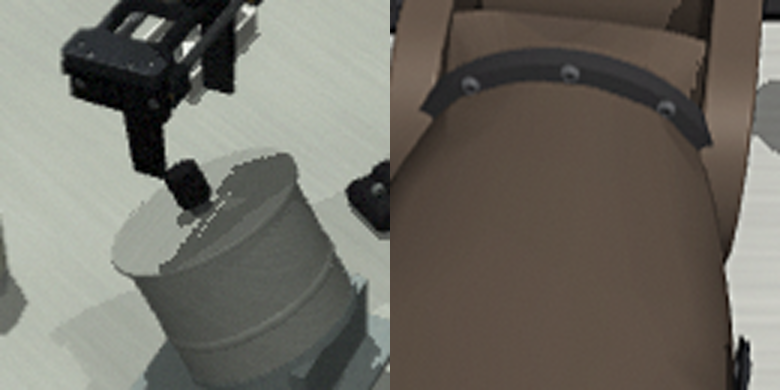

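The open fingers straddle the knob from above in the scene crop; the arm blocks the top view. I'm lowering and closing now.

arm_command(targets=[[0, -1, 35, 0, 1], [0, -1, 60, 0, 1], [0, -1, 67, 0, 1], [0, -1, 67, 0, 1]])

```text
t: 2.3
eef_pos: [656.4, -22.7, 142.2]
tcp_rot: [-3.14, -0.001, 1.987]
ft_force: [-0.2, -0.2, -0.2]
opening: 0.998
grip_force: 0.0
```

arm_command(targets=[[0, 0, 0, 0, 0], [0, 0, 0, 0, 0], [0, 0, 0, 0, 0], [0, 0, 0, 0, 0], [0, 0, 0, 0, 0]])

```text
t: 2.8
eef_pos: [657.0, -21.9, 143.0]
tcp_rot: [3.141, 0.0, 1.988]
ft_force: [-0.1, -0.2, 0.4]
opening: 0.635
grip_force: 0.0
```

```bash
python3 go.py 658 -19 260 114.3
```

```text
t 2.8 pos [657.  -21.9 143. ] yaw 113.9 j6 -0.55 F [-0.1 -0.2  0.4] open 0.64 grip 0.0
shift [   2.3    2.1 -117.    -0.4]
```

arm_command(targets=[[2, 2, 0, 0, 0], [2, 2, 0, 0, 0], [2, 2, 0, 0, 0], [2, 2, 0, 0, 0], [2, 2, 0, 0, 0]])

```text
t: 3.3
eef_pos: [658.1, -19.3, 142.6]
tcp_rot: [3.141, 0.0, 1.988]
ft_force: [0.9, -0.0, -0.7]
opening: 0.271
grip_force: 30.0
```

arm_command(targets=[[0, 0, 0, 0, 0], [0, 0, 0, 0, 0], [0, 0, 0, 0, 0], [0, 0, 0, 0, 0]])

```text
t: 3.7
eef_pos: [658.0, -19.3, 142.6]
tcp_rot: [3.142, 0.0, 1.988]
ft_force: [1.8, -1.0, -0.1]
opening: 0.266
grip_force: 30.0
```

arm_command(targets=[[-9, 0, -18, 0, 0], [-19, 0, -35, 0, 0], [-28, 0, -53, 0, 0], [-28, 0, -80, 0, 0], [-28, 0, -80, 0, 0]])

```text
t: 4.2
eef_pos: [670.2, -45.3, 225.7]
tcp_rot: [3.138, 0.003, 1.988]
ft_force: [0.5, -0.8, -2.5]
opening: 0.272
grip_force: 30.0
```

```bash
python3 go.py 454 261 225 114
python3 - <<'E'
from h import *
c=cam('scene');u,v=map(int,proj(c,(665,-40,200)));cv2.imwrite('pics/lift.png',cv2.resize(c['frame'][max(0,v-80):v+80,u-100:u+100,::-1],None,fx=2.5,fy=2.5))
E
```

```text
t 4.2 pos [670.2 -45.3 225.7] yaw 113.9 j6 -0.58 F [ 0.5 -0.8 -2.5] open 0.27 grip 30.0
shift [ 3.676e+02 -7.370e+01  7.000e-01 -1.000e-01]
```

View pics/lift.png

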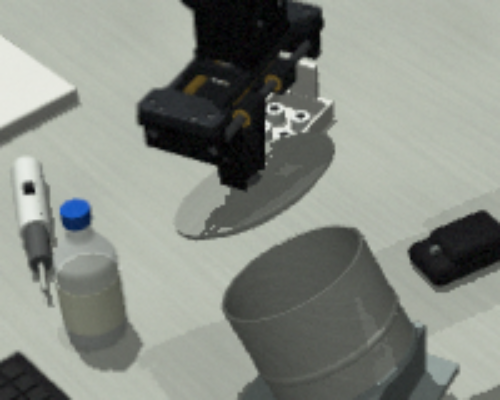

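The lid is held clear of the open pot and still tilted, with the low edge toward the bottle side. Next I carry it over the mat.

arm_command(targets=[[40, -8, 0, 0, 0], [86, -17, 0, 0, 0], [132, -26, 0, 0, 0], [178, -36, 0, 0, 0], [220, -44, 0, 0, 0]])

```text
t: 4.75
eef_pos: [537.5, 139.9, 221.0]
tcp_rot: [-3.139, -0.001, 1.988]
ft_force: [0.9, 0.8, -2.3]
opening: 0.269
grip_force: 30.0
```

arm_command(targets=[[45, -9, 0, 0, 0], [90, -18, 10, 0, 0], [125, -25, 20, 0, 0], [145, -29, 30, 0, 0], [147, -29, 40, 0, 0]])

```text
t: 5.25
eef_pos: [451.6, 262.5, 181.0]
tcp_rot: [-3.139, -0.0, 1.991]
ft_force: [0.7, -0.6, -2.7]
opening: 0.263
grip_force: 30.0
```

```bash
python3 go.py 454 261 90 114
```

```text
t 5.2 pos [451.6 262.5 181. ] yaw 114.1 j6 -0.02 F [ 0.7 -0.6 -2.7] open 0.26 grip 30.0
shift [-2.4  1.6 91.   0.1]
```

arm_command(targets=[[-1, 1, 40, 0, 0], [-2, 2, 80, 0, 0], [-2, 2, 118, 0, 0], [-2, 2, 123, 0, 0], [-2, 2, 123, 0, 0]])

```text
t: 5.75
eef_pos: [456.2, 259.4, 58.7]
tcp_rot: [-3.139, 0.0, 1.987]
ft_force: [0.9, 0.1, -1.8]
opening: 0.267
grip_force: 30.0
```

arm_command(targets=[[0, 0, 3, 0, 0], [0, 0, 6, 0, 0], [0, 0, 9, 0, 0], [0, 0, 12, 0, 0], [0, 0, 15, 0, 0]])

```text
t: 6.25
eef_pos: [456.8, 260.5, 45.2]
tcp_rot: [3.14, -0.0, 1.988]
ft_force: [-5.9, 9.6, 20.5]
opening: 0.27
grip_force: 30.0
```

arm_command(targets=[[0, 0, 3, 0, 0], [0, 0, 6, 0, 0], [0, 0, 9, 0, 0], [0, 0, 12, 0, 0], [0, 0, 12, 0, 0]])

```text
t: 6.75
eef_pos: [457.5, 261.7, 34.0]
tcp_rot: [3.137, -0.001, 1.988]
ft_force: [-2.0, 10.5, 13.8]
opening: 0.265
grip_force: 30.0
```

arm_command(targets=[[0, 0, 3, 0, 0], [0, 0, 5, 0, 0], [0, 0, 6, 0, 0], [0, 0, 7, 0, 0], [0, 0, 7, 0, 0]])

```text
t: 7.25
eef_pos: [457.3, 261.3, 26.7]
tcp_rot: [3.138, -0.001, 1.988]
ft_force: [-3.2, 7.9, 11.0]
opening: 0.268
grip_force: 31.9
```

```bash
python3 go.py 454 261 25 114
python3 - <<'E'
from h import *
c=cam('scene');u,v=map(int,proj(c,(454,260,20)));cv2.imwrite('pics/mat.png',cv2.resize(c['frame'][v-70:v+70,u-80:u+80,::-1],None,fx=3,fy=3))
E
```

```text
t 7.2 pos [457.3 261.3  26.7] yaw 113.9 j6 -0.02 F [-3.2  7.9 11. ] open 0.27 grip 31.9
shift [ 1.  -3.1  1.7 -0.1]
```

View pics/mat.png

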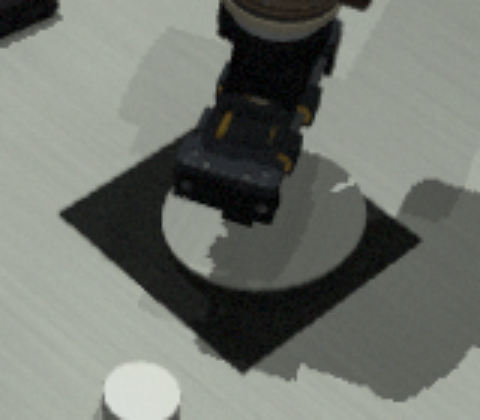

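arm_command(targets=[[0, 0, 2, 0, 0], [0, 0, 4, 0, 0], [0, 0, 4, 0, 0]])

```text
t: 7.6
eef_pos: [456.6, 260.2, 21.7]
tcp_rot: [3.141, 0.0, 1.988]
ft_force: [1.0, 0.4, -3.3]
opening: 0.217
grip_force: 27.8
```

Run:
```python
from h import *
c=cam('scene');u,v=map(int,proj(c,(454,260,20)));
for a,b in((162,215),(366,205),(265,290),(345,180)): print(onz(c,u-80+a/3,v-70+b/3,16))
cs=[proj(c,(457+74*np.cos(a),261+74*np.sin(a),17)) for a in np.arange(0,6.3,.785)]
print([((x-u+80)*3//1,(y-v+70)*3//1) for x,y in cs])
```

```text
[496.20520501 221.74914726  16.        ]
[377.65504086 318.02778427  16.        ]
[495.20558359 319.31959644  16.        ]
[369.11025724 291.43618941  16.        ]
[(np.float64(169.0), np.float64(269.0)), (np.float64(245.0), np.float64(294.0)), (np.float64(316.0), np.float64(273.0)), (np.float64(338.0), np.float64(219.0)), (np.float64(302.0), np.float64(166.0)), (np.float64(230.0), np.float64(143.0)), (np.float64(163.0), np.float64(162.0)), (np.float64(136.0), np.float64(213.0)), (np.float64(169.0), np.float64(268.0))]
```

Run:
```python
from h import *
print(env.state()['opening'],env.state()['ft_force'])
c=cam('scene');u,v=map(int,proj(c,(454,260,20)));im=c['frame'][v-70:v+70,u-80:u+80,::-1]
cv2.imwrite('pics/mat2.png',cv2.resize(im,None,fx=4,fy=4,interpolation=2))
```

```text
0.21583704318479457 [-0.03655572  0.14381139 -1.88982724]
```

View pics/mat2.png

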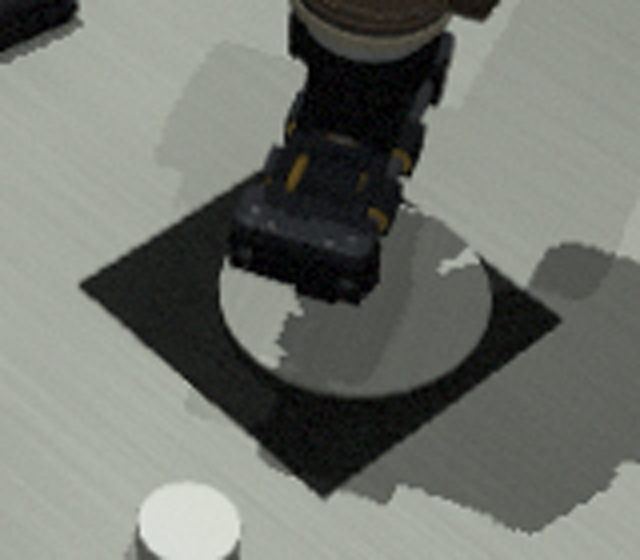

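The lid lies almost flat on the mat, shifted toward tool +x, with its edge running from (220,290) through (360,398) to (493,290) in this crop. I'll work out its centre.

```bash
python3 go.py 454 261 25 114
python3 - <<'E'
from h import *
from scipy.optimize import least_squares
c=cam('scene');u,v=map(int,proj(c,(454,260,20)))
P=np.array([onz(c,u-80+a/4,v-70+b/4,15) for a,b in((220,290),(225,325),(265,372),(360,398),(440,375),(485,330),(493,290),(480,255))])
r=least_squares(lambda q:np.hypot(P[:,0]-q[0],P[:,1]-q[1])-q[2],[440,270,74]);print(r.x,r.fun.round(1))
Q=np.array([onz(c,u-80+a/4,v-70+b/4,4) for a,b in((80,285),(325,496),(560,320))]);print(Q,(Q[0]+Q[2])/2)
E
```

```text
t 7.7 pos [456.5 260.   21.6] yaw 113.9 j6 -0.02 F [-0.4  0.9 -1.9] open 0.22 grip 27.6
shift [ 1.9 -1.9 -3.4 -0.1]
[440.81415879 273.03947104  76.95291101] [-3.6  0.6  3.9  1.1 -3.3 -1.6  1.1  2. ]
[[542.10316616 163.33315805   4.        ]
 [552.91568712 351.40020014   4.        ]
 [365.62154631 361.87934496   4.        ]] [453.86235624 262.60625151   4.        ]
```

arm_command(targets=[[0, 0, 0, 0, 0.6], [0, 0, 0, 0, 0.6], [0, 0, 0, 0, 0.6], [0, 0, -3, 0, 0.6], [0, 0, -3, 0, 0.6]])

```text
t: 8.25
eef_pos: [456.7, 260.1, 24.9]
tcp_rot: [3.141, 0.0, 1.988]
ft_force: [0.0, 0.5, 0.8]
opening: 0.568
grip_force: 0.0
```

arm_command(targets=[[8, 0, 0, 0, 0.6], [17, -2, 0, 0, 0.6], [17, -2, 0, 0, 0], [17, -2, 0, 0, 0], [17, -2, 0, 0, 0]])

```text
t: 8.75
eef_pos: [447.8, 274.8, 24.6]
tcp_rot: [-3.142, 0.0, 1.988]
ft_force: [-0.9, -0.1, 0.5]
opening: 0.404
grip_force: 0.0
```

arm_command(targets=[[0, 0, 0, 0, 0], [0, 0, 0, 0, 0], [0, 0, 0, 0, 0], [0, 0, 0, 0, 0]])

```text
t: 9.15
eef_pos: [448.0, 274.7, 24.6]
tcp_rot: [3.141, 0.0, 1.988]
ft_force: [1.1, -0.0, -1.0]
opening: 0.271
grip_force: 30.0
```

arm_command(targets=[[0, 0, 2, 0, 0], [0, 0, 3, 0, 0], [0, 0, 3, 0, 0]])

```text
t: 9.45
eef_pos: [448.0, 274.7, 24.1]
tcp_rot: [3.14, 0.0, 1.988]
ft_force: [-6.7, -5.2, 37.1]
opening: 0.268
grip_force: 30.0
```

arm_command(targets=[[0, 0, -3, 0, 0], [-5, 0, -3, 0, 0], [-10, 0, -3, 0, 0], [-14, 0, -3, 0, 0], [-14, 0, -3, 0, 0]])

```text
t: 9.95
eef_pos: [453.7, 261.3, 24.3]
tcp_rot: [-3.141, 0.0, 1.987]
ft_force: [-0.6, -0.0, -1.8]
opening: 0.265
grip_force: 30.0
```

arm_command(targets=[[0, 0, 2, 0, 0], [0, 0, 4, 0, 0], [0, 0, 4, 0, 0], [0, 0, 4, 0, 0]])

```text
t: 10.35
eef_pos: [453.6, 261.7, 22.5]
tcp_rot: [3.141, 0.0, 1.988]
ft_force: [-6.2, -7.4, 32.3]
opening: 0.271
grip_force: 30.0
```

arm_command(targets=[[0, 0, -3, 0, 0], [0, 0, -3, 0, 0.8], [0, 0, -3, 0, 0.8], [0, 0, -3, 0, 0.8], [0, 0, -3, 0, 0.8]])

```text
t: 10.85
eef_pos: [453.4, 262.0, 23.3]
tcp_rot: [-3.141, 0.0, 1.988]
ft_force: [-0.2, 0.3, -0.1]
opening: 0.549
grip_force: 0.0
```

arm_command(targets=[[0, 0, -15, 0, 1], [0, 0, -50, 0, 1], [0, 0, -100, 0, 1], [0, 0, -150, 0, 1], [0, 0, -160, 0, 1]])

```text
t: 11.35
eef_pos: [455.0, 262.7, 188.4]
tcp_rot: [3.134, 0.0, 1.988]
ft_force: [0.8, -0.1, -0.9]
opening: 0.963
grip_force: 0.0
```

```bash
python3 go.py 383 -328 180 19.5
python3 - <<'E'
from h import *
c=cam('scene');im=c['frame'];x,y=map(int,proj(c,(454,260,40)));sub=im[y-22:y+25,x-25:x+25].astype(int)
print(x,y,'knob px',np.argwhere(sub.max(2)<45).mean(0)+[y-22,x-25],(sub.max(2)<45).sum(), proj(c,(454,261,40)))
E
```

```text
t 11.3 pos [455.  262.7 188.4] yaw 113.9 j6 -0.02 F [ 0.8 -0.1 -0.9] open 0.96 grip 0.0
shift [-510.9 -305.2    8.4   94.4]
445 305 knob px [294.54634146 443.39756098] 410 (np.float64(445.48713419005503), np.float64(305.2859524903786))
```

arm_command(targets=[[-60, -60, 0, 8, 1], [-120, -92, 0, 17, 1], [-170, -110, 0, 25, 1], [-210, -125, 0, 34, 1], [-250, -149, 0, 43, 1]])

```text
t: 11.9
eef_pos: [420.4, 14.5, 182.4]
tcp_rot: [-3.14, 0.0, 1.246]
ft_force: [0.5, -0.2, 0.3]
opening: 0.993
grip_force: 0.0
```

```bash
python3 go.py 383 -328 180 19.5
```

```text
t 11.9 pos [420.4  14.5 182.4] yaw 71.4 j6 0.20 F [ 0.5 -0.2  0.3] open 0.99 grip 0.0
shift [-336.6   73.8    2.4   51.9]
```

arm_command(targets=[[-337, 74, 0, 51, 1], [-337, 74, 0, 51, 1], [-337, 74, 0, 51, 1], [-337, 74, 0, 51, 1], [-337, 74, 0, 51, 1]])

```text
t: 12.4
eef_pos: [394.4, -234.2, 182.2]
tcp_rot: [-3.14, 0.001, 0.495]
ft_force: [0.8, -0.2, -0.4]
opening: 0.999
grip_force: 0.0
```

```bash
python3 go.py 383 -328 100 19.5
```

```text
t 12.4 pos [ 394.4 -234.2  182.2] yaw 28.4 j6 0.40 F [ 0.8 -0.2 -0.4] open 1.00 grip 0.0
shift [-54.6  77.1  82.2   8.9]
```

arm_command(targets=[[-54, 77, 0, 9, 1], [-54, 77, 30, 9, 1], [-54, 77, 70, 9, 1], [-54, 77, 82, 9, 1], [-54, 77, 82, 9, 1]])

```text
t: 12.9
eef_pos: [384.2, -324.6, 99.5]
tcp_rot: [-3.136, 0.002, 0.345]
ft_force: [-0.0, -0.0, -0.1]
opening: 0.998
grip_force: 0.0
```

```bash
python3 go.py 383 -328 30 19.5
```

```text
t 12.9 pos [ 384.2 -324.6   99.5] yaw 19.7 j6 0.39 F [-0.  -0.  -0.1] open 1.00 grip 0.0
shift [-2.3  2.8 69.5  0.2]
```

arm_command(targets=[[-1, 2, 25, 0, 1], [-1, 2, 50, 0, 0.6], [-1, 2, 69, 0, 0.6], [-1, 2, 69, 0, 0.6], [-1, 2, 69, 0, 0.4]])

```text
t: 13.4
eef_pos: [385.6, -327.9, 33.9]
tcp_rot: [3.141, -0.0, 0.346]
ft_force: [0.4, -0.9, 0.0]
opening: 0.719
grip_force: 0.0
```

arm_command(targets=[[0, 0, 0, 0, 0], [0, 0, 0, 0, 0], [0, 0, 0, 0, 0], [0, 0, 0, 0, 0], [0, 0, 0, 0, 0]])

```text
t: 13.9
eef_pos: [385.0, -328.2, 33.0]
tcp_rot: [3.141, -0.0, 0.345]
ft_force: [0.3, 0.8, 4.8]
opening: 0.359
grip_force: 30.0
```

```bash
python3 go.py 383 -328 30 19.5
```

```text
t 13.9 pos [ 385.  -328.2   33. ] yaw 19.7 j6 0.39 F [0.3 0.8 4.8] open 0.36 grip 30.0
shift [-1.8 -0.9  3.   0.2]
```

arm_command(targets=[[0, 0, -6, 0, 0], [0, 0, -12, 0, 0], [0, 0, -20, 0, 0], [0, 0, -30, 0, 0], [0, 0, -30, 0, 0]])

```text
t: 14.4
eef_pos: [385.3, -328.6, 64.1]
tcp_rot: [3.139, -0.001, 0.344]
ft_force: [0.4, -0.7, -2.3]
opening: 0.355
grip_force: 30.0
```

```bash
cat > tilt.py <<'E'
from h import *
def corners(a,yaw,g):   # lip base corners for tilt a (deg, lip down); g = grasp point offset 45 up, 56 behind
    a=np.radians(a); h=np.array([np.cos(yaw),np.sin(yaw),0]); l=np.array([-h[1],h[0],0])
    f=h*np.cos(a)-np.array([0,0,np.sin(a)]); up=h*np.sin(a)+np.array([0,0,np.cos(a)])
    return [g+116*f-52*up+s*35*l for s in(1,-1)]+[g+116*f-30*up+s*35*l for s in(1,-1)]
if __name__=='__main__':
    s=env.state(); c=cam('scene'); g=s['eef_pos']+[0,0,19]; print(s['eef_pos'].round(1),s['ft_force'].round(1),s['moment'].round(2))
    for a in(0,5,10,20,30,40): print(a,[tuple(np.round(proj(c,p),0)) for p in corners(a,s['tcp_rot'][2],g)])
    u,v=map(int,proj(c,corners(0,s['tcp_rot'][2],g)[0])); x0,y0=u-60,v-70
    im=c['frame'][y0:v+70,x0:u+60]; cv2.imwrite('pics/tilt%.1f.png'%s['t'],cv2.resize(im[:,:,::-1],None,fx=4,fy=4,interpolation=2)); print('crop origin',x0,y0,'tilt%.1f.png'%s['t'])
    m=(im.astype(int).min(2)>190).astype(np.uint8); n,l,st,ce=cv2.connectedComponentsWithStats(m)
    for i in np.argsort(-st[1:,4])[:3]+1: print(st[i]+[x0,y0,0,0,0])
E
python3 tilt.py
```

```text
[ 385.3 -328.6   64.1] [ 0.4 -0.7 -2.3] [-0.07  0.06  0.04]
0 [(np.float64(286.0), np.float64(205.0)), (np.float64(264.0), np.float64(198.0)), (np.float64(286.0), np.float64(199.0)), (np.float64(263.0), np.float64(191.0))]
5 [(np.float64(287.0), np.float64(207.0)), (np.float64(265.0), np.float64(200.0)), (np.float64(287.0), np.float64(201.0)), (np.float64(264.0), np.float64(194.0))]
10 [(np.float64(289.0), np.float64(209.0)), (np.float64(267.0), np.float64(202.0)), (np.float64(288.0), np.float64(203.0)), (np.float64(265.0), np.float64(196.0))]
20 [(np.float64(292.0), np.float64(211.0)), (np.float64(270.0), np.float64(204.0)), (np.float64(290.0), np.float64(207.0)), (np.float64(268.0), np.float64(199.0))]
30 [(np.float64(295.0), np.float64(212.0)), (np.float64(274.0), np.float64(205.0)), (np.float64(293.0), np.float64(209.0)), (np.float64(271.0), np.float64(201.0))]
40 [(np.float64(299.0), np.float64(211.0)), (np.float64(278.0), np.float64(204.0)), (np.float64(296.0), np.float64(209.0)), (np.float64(275.0), np.float64(202.0))]
crop origin 226 135 tilt14.4.png
[269 191  19  13 137]
[285 187   8   4  16]
[277 183   7   4  13]
```

arm_command(targets=[[0, 0, -12, 0, 0], [0, 0, -32, -2, 0], [0, 0, -55, -6, 0], [0, 0, -78, -11, 0], [0, 0, -99, -16, 0]])

```text
t: 14.95
eef_pos: [384.8, -328.0, 163.2]
tcp_rot: [3.141, 0.0, 0.627]
ft_force: [1.1, 0.0, -3.2]
opening: 0.354
grip_force: 30.0
```

```bash
python3 go.py 693 -98 163 114.3
```

```text
t 14.9 pos [ 384.8 -328.   163.2] yaw 35.9 j6 0.11 F [ 1.1  0.  -3.2] open 0.35 grip 30.0
shift [ 3.845e+02 -5.300e+00  2.000e-01 -7.840e+01]
```

arm_command(targets=[[15, 0, 0, -5, 0], [40, 0, 0, -10, 0], [68, -1, 0, -15, 0], [96, -1, 0, -20, 0], [126, -2, 0, -26, 0]])

```text
t: 15.45
eef_pos: [486.6, -252.2, 162.2]
tcp_rot: [3.142, 0.0, 1.081]
ft_force: [-0.2, -0.2, -2.9]
opening: 0.354
grip_force: 30.0
```

```bash
python3 go.py 693 -98 163 114.3
```

```text
t 15.4 pos [ 486.6 -252.2  162.2] yaw 61.9 j6 -0.11 F [-0.2 -0.2 -2.9] open 0.35 grip 30.0
shift [233.2 109.5  -0.8 -52.4]
```

arm_command(targets=[[25, 12, 0, -5, 0], [50, 24, 0, -11, 0], [75, 35, 0, -17, 0], [100, 47, 0, -23, 0], [125, 59, 0, -29, 0]])

```text
t: 15.95
eef_pos: [597.8, -169.9, 162.1]
tcp_rot: [-3.141, -0.0, 1.588]
ft_force: [-0.6, -0.9, -2.5]
opening: 0.355
grip_force: 30.0
```

```bash
python3 go.py 693 -98 163 114.3
```

```text
t 15.9 pos [ 597.8 -169.9  162.1] yaw 91.0 j6 -0.40 F [-0.6 -0.9 -2.5] open 0.35 grip 30.0
shift [ 70.2  96.4  -0.9 -23.3]
```

arm_command(targets=[[10, 25, 0, -5, 0], [25, 50, 0, -10, 0], [45, 75, 0, -15, 0], [62, 92, 0, -20, 0], [70, 96, 0, -23, 0]])

```text
t: 16.45
eef_pos: [695.3, -99.0, 163.2]
tcp_rot: [3.137, 0.004, 1.99]
ft_force: [10.3, -6.2, 5.2]
opening: 0.349
grip_force: 30.0
```

```bash
python3 go.py 675 -57 163 114.3; python3 tilt.py
```

```text
t 16.4 pos [695.3 -99.  163.2] yaw 114.0 j6 -0.65 F [10.3 -6.2  5.2] open 0.35 grip 30.0
shift [46.7 -1.5  0.2 -0.3]
[695.3 -99.  163.2] [10.3 -6.2  5.2] [-1.05 -1.79 -0.03]
0 [(np.float64(307.0), np.float64(247.0)), (np.float64(292.0), np.float64(267.0)), (np.float64(306.0), np.float64(239.0)), (np.float64(291.0), np.float64(259.0))]
5 [(np.float64(305.0), np.float64(249.0)), (np.float64(290.0), np.float64(270.0)), (np.float64(305.0), np.float64(242.0)), (np.float64(290.0), np.float64(262.0))]
10 [(np.float64(303.0), np.float64(252.0)), (np.float64(288.0), np.float64(272.0)), (np.float64(304.0), np.float64(245.0)), (np.float64(289.0), np.float64(265.0))]
20 [(np.float64(297.0), np.float64(256.0)), (np.float64(283.0), np.float64(276.0)), (np.float64(300.0), np.float64(250.0)), (np.float64(285.0), np.float64(270.0))]
30 [(np.float64(291.0), np.float64(259.0)), (np.float64(276.0), np.float64(279.0)), (np.float64(295.0), np.float64(254.0)), (np.float64(280.0), np.float64(274.0))]
40 [(np.float64(284.0), np.float64(260.0)), (np.float64(269.0), np.float64(280.0)), (np.float64(289.0), np.float64(256.0)), (np.float64(274.0), np.float64(276.0))]
crop origin 246 176 tilt16.4.png
[293 233  12   6  49]
[294 224  11   1  11]
[256 232   3   4   9]
```

View pics/tilt16.4.png

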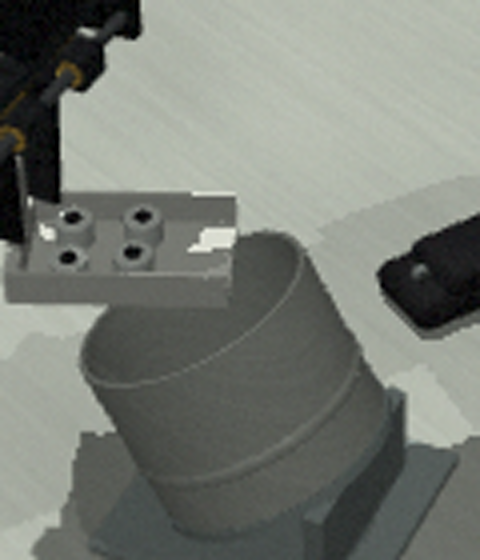

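The tray is level over the near side of the mouth with all four spacers standing. I'll re-read the force once it settles.

arm_command(targets=[[0, 0, 0, 0, 0], [0, 0, 0, 0, 0]])

```text
t: 16.7
eef_pos: [694.4, -100.1, 163.7]
tcp_rot: [3.136, 0.004, 1.985]
ft_force: [8.2, -2.8, 2.8]
opening: 0.351
grip_force: 30.0
```

```bash
python3 go.py 675 -57 163 114.3; python3 -c "
from h import *;print(env.state()['moment'],env.state()['tcp_rot'])"
```

```text
t 16.7 pos [ 694.4 -100.1  163.7] yaw 113.7 j6 -0.65 F [ 8.2 -2.8  2.8] open 0.35 grip 30.0
shift [47.3 -0.4  0.7 -0.6]
[-0.40263282 -1.59393561 -0.1695892 ] [3.13647043 0.00406346 1.98479915]
```

```bash
cat > pnp.py <<'E'
from h import *
def tray(c,obj,pix):
    K=np.array([[c['f'],0,c['cx']],[0,c['f'],c['cy']],[0,0,1]]);T=np.array(c['world_from_camera'])
    ok,r,t=cv2.solvePnP(np.array(obj,float),np.array(pix,float),K,np.array([c['k1'],0,0,0,0]),flags=cv2.SOLVEPNP_SQPNP)
    ok,r,t=cv2.solvePnP(np.array(obj,float),np.array(pix,float),K,np.array([c['k1'],0,0,0,0]),r,t,True)
    R=T[:3,:3]@cv2.Rodrigues(r)[0];p=T[:3,:3]@t[:,0]+T[:3,3]
    pr=cv2.projectPoints(np.array(obj,float),r,t,K,np.array([c['k1'],0,0,0,0]))[0][:,0]
    print('origin',p.round(0),'x',R[:,0].round(2),'z',R[:,2].round(2),'heading',np.degrees(np.arctan2(R[1,0],R[0,0])).round(1),'lip-down deg',np.degrees(np.arcsin(-R[2,0])).round(1),'err',np.abs(pr-pix).max().round(2))
    return R,p
if __name__=='__main__':
    c=cam('scene')
    pix=np.array([(237,197),(235,270),(232,303),(5,275),(7,302),(28,198)])/4+[246,176]
    tray(c,[(60,35,22),(60,-35,22),(60,-35,0),(-60,-35,22),(-60,-35,0),(-60,35,22)],pix)
    print('grasp',env.state()['eef_pos']+[0,0,19])
    for P in((652,-7,131),(629,44.5,161),(676,-60,99)): print(np.round((np.array(proj(c,P))-[246,176])*4))
E
python3 pnp.py
```

```text
origin [657. -57. 133.] x [-0.73  0.69  0.02] z [-0.05 -0.09  0.99] heading 136.7 lip-down deg -1.2 err 1.03
grasp [ 694.35649518 -100.19714043  182.75212719]
[192. 312.]
[286. 298.]
[101. 326.]
```

arm_command(targets=[[0, 0, -8, 0, 0], [-1, 0, -20, 0, 0], [-6, -6, -30, 0, 0], [-18, -20, -30, 0, 0], [-32, -36, -30, 2, 0]])

```text
t: 17.25
eef_pos: [671.3, -144.4, 192.0]
tcp_rot: [-3.142, 0.0, 1.951]
ft_force: [-0.4, 0.6, -2.8]
opening: 0.35
grip_force: 30.0
```

```bash
python3 go.py 600 -300 100 91
```

```text
t 17.2 pos [ 671.3 -144.4  192. ] yaw 111.8 j6 -0.69 F [-0.4  0.6 -2.8] open 0.35 grip 30.0
shift [-118.1 -124.    92.    20.8]
```

arm_command(targets=[[-17, -18, 0, 4, 0], [-35, -37, 0, 8, 0], [-53, -56, 0, 12, 0], [-71, -75, 10, 16, 0], [-89, -94, 25, 20, 0]])

```text
t: 17.75
eef_pos: [616.5, -263.0, 167.1]
tcp_rot: [3.141, 0.001, 1.598]
ft_force: [0.5, -0.5, -2.4]
opening: 0.348
grip_force: 30.0
```

```bash
python3 go.py 600 -300 60 91
```

```text
t 17.8 pos [ 616.5 -263.   167.1] yaw 91.5 j6 -0.53 F [ 0.5 -0.5 -2.4] open 0.35 grip 30.0
shift [-36.5 -17.5 107.1   0.5]
```

arm_command(targets=[[-12, -6, 15, 0, 0], [-24, -12, 40, 0, 0], [-33, -16, 65, 0, 0], [-36, -17, 90, 0, 0], [-36, -17, 112, 0, 0]])

```text
t: 18.25
eef_pos: [600.3, -298.9, 53.4]
tcp_rot: [-3.141, -0.0, 1.6]
ft_force: [1.3, 0.2, -2.2]
opening: 0.351
grip_force: 30.0
```

arm_command(targets=[[0, 0, 8, 0, 0], [0, 0, 14, 0, 0], [0, 0, 18, 0, 0], [0, 0, 21, 0, 0], [0, 0, 21, 0, 0]])

```text
t: 18.75
eef_pos: [602.1, -297.4, 34.0]
tcp_rot: [3.141, 0.0, 1.601]
ft_force: [-0.2, 1.2, -1.7]
opening: 0.353
grip_force: 30.0
```

arm_command(targets=[[0, 0, 1, 0, 0], [0, 0, 2, 0, 0], [0, 0, 2, 0, 0.7], [0, 0, 2, 0, 0.7], [0, 0, 2, 0, 0.7]])

```text
t: 19.25
eef_pos: [602.0, -297.3, 31.8]
tcp_rot: [3.141, 0.0, 1.601]
ft_force: [0.4, 0.4, -0.5]
opening: 0.545
grip_force: 0.0
```

arm_command(targets=[[0, 0, 0, 0, 0.7], [0, 0, 0, -8, 0.7], [0, 0, 0, -16, 0.7], [0, 0, 0, -22, 0.7], [0, 0, 0, -22, 0.7]])

```text
t: 19.75
eef_pos: [601.9, -297.3, 31.6]
tcp_rot: [-3.142, -0.0, 1.987]
ft_force: [-0.9, 1.3, -0.8]
opening: 0.702
grip_force: 0.0
```

```bash
python3 go.py 600 -300 33 114
python3 - <<'E'
from h import *
c=cam('scene');u,v=map(int,proj(c,(575,-245,20)));x0,y0=u-60,v-55;im=c['frame'][y0:v+55,x0:u+60]
cv2.imwrite('pics/reg.png',cv2.resize(im[:,:,::-1],None,fx=5,fy=5,interpolation=2));print(x0,y0)
E
```

```text
t 19.8 pos [ 601.9 -297.3   31.6] yaw 113.8 j6 -0.97 F [-0.9  1.3 -0.8] open 0.70 grip 0.0
shift [-1.7 -2.9 -1.4 -0.2]
201 170
```

View pics/reg.png

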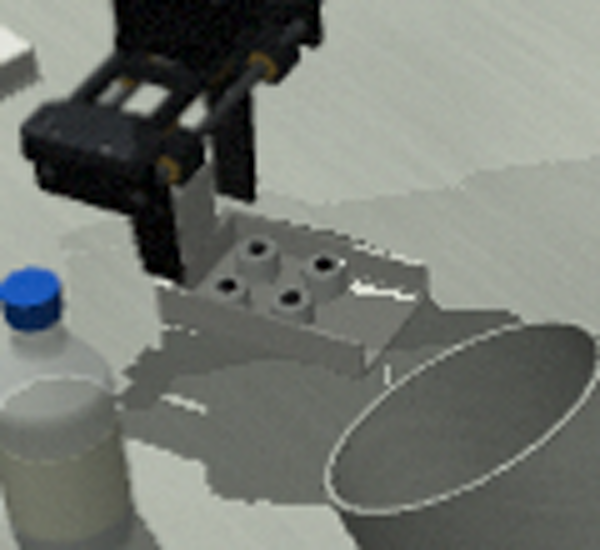

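The tray is flat on the bench with all four spacers standing; its right wall runs from (157,285) to (365,350) in this crop. That is the last picture, so from here I check by numbers only.

Run:
```python
from pnp import *
c=cam('scene');pix=np.array([(365,350),(368,372),(428,265),(157,285),(163,330),(222,208)])/5+[201,170]
R,p=tray(c,[(60,-35,22),(60,-35,0),(60,35,22),(-60,-35,22),(-60,-35,0),(-60,35,22)],pix)
a=[onz(c,*pix[i],22) for i in(0,2,3)];print(np.round(a,0),np.degrees(np.arctan2(*(a[0]-a[2])[[1,0]])),np.linalg.norm(a[0]-a[2]),np.linalg.norm(a[0]-a[1]))
print(p-56*R[:,0])
```

```text
origin [ 576. -250.   -3.] x [-0.43  0.9   0.01] z [ 0.01 -0.01  1.  ] heading 115.6 lip-down deg -0.7 err 1.49
[[ 585. -177.   22.]
 [ 521. -208.   22.]
 [ 633. -289.   22.]] 113.27519434929303 122.03849762968173 71.5095391189621
[ 600.14396632 -300.84739852   -3.23371675]
```

arm_command(targets=[[-2, -1, 0, 0, 0.7], [-2, -1, 0, 0, 0], [-2, -1, 0, 0, 0], [-2, -1, 0, 0, 0], [-2, -1, 0, 0, 0]])

```text
t: 20.35
eef_pos: [601.8, -299.5, 31.6]
tcp_rot: [-3.142, 0.0, 1.985]
ft_force: [-0.6, 0.4, 0.8]
opening: 0.42
grip_force: 0.0
```

arm_command(targets=[[0, 0, 0, 0, 0], [0, 0, 0, 0, 0], [0, 0, 0, 0, 0], [0, 0, 0, 0, 0]])

```text
t: 20.75
eef_pos: [601.8, -299.5, 31.7]
tcp_rot: [-3.142, 0.0, 1.985]
ft_force: [-0.2, -0.1, 0.9]
opening: 0.355
grip_force: 30.0
```

arm_command(targets=[[0, 0, -8, 0, 0], [0, 0, -25, 0, 0], [0, 0, -48, 0, 0], [0, 0, -72, 0, 0], [0, 0, -96, 0, 0]])

```text
t: 21.25
eef_pos: [601.7, -299.4, 128.9]
tcp_rot: [-3.141, -0.0, 1.985]
ft_force: [-0.0, -0.5, -2.2]
opening: 0.354
grip_force: 30.0
```

```bash
python3 go.py 705 -125 185 114.3
```

```text
t 21.2 pos [ 601.7 -299.4  128.9] yaw 113.7 j6 -0.97 F [-0.  -0.5 -2.2] open 0.35 grip 30.0
shift [118.1 164.8 -56.1  -0.6]
```

arm_command(targets=[[0, 0, -25, 0, 0], [0, 8, -50, 0, 0], [6, 26, -57, 0, 0], [18, 48, -57, 0, 0], [32, 72, -57, 0, 0]])

```text
t: 21.75
eef_pos: [655.5, -240.1, 184.2]
tcp_rot: [-3.141, -0.0, 1.984]
ft_force: [0.5, 0.4, -2.2]
opening: 0.354
grip_force: 30.0
```

arm_command(targets=[[17, 24, 0, 0, 0], [34, 47, 0, 0, 0], [52, 68, 0, 0, 0], [70, 84, 0, 0, 0], [82, 92, 0, 0, 0]])

```text
t: 22.25
eef_pos: [706.6, -126.3, 183.5]
tcp_rot: [-3.141, -0.001, 1.987]
ft_force: [0.0, 0.3, -2.0]
opening: 0.355
grip_force: 30.0
```

```bash
python3 go.py 675 -57 163 114.3
```

```text
t 22.2 pos [ 706.6 -126.3  183.5] yaw 113.8 j6 -0.69 F [ 0.   0.3 -2. ] open 0.36 grip 30.0
shift [76.2 -0.9 20.5 -0.5]
```

arm_command(targets=[[10, 0, 8, 0, 0], [22, 0, 18, 0, 0], [34, 0, 21, 0, 0], [46, 0, 21, 0, 0], [58, 0, 21, 0, 0]])

```text
t: 22.75
eef_pos: [682.2, -75.6, 163.7]
tcp_rot: [3.142, 0.0, 1.984]
ft_force: [-0.5, 0.3, -1.9]
opening: 0.355
grip_force: 30.0
```

```bash
python3 go.py 675 -57 163 114.3; python3 -c "
from h import *;print(env.state()['moment'])"
```

```text
t 22.8 pos [682.2 -75.6 163.7] yaw 113.7 j6 -0.62 F [-0.5  0.3 -1.9] open 0.35 grip 30.0
shift [19.9  0.9  0.7 -0.6]
[-0.15093621 -0.16513948 -0.00264488]
```

arm_command(targets=[[4, 0, 0, 0, 0], [8, 0, 0, 0, 0], [12, 0, 0, 0, 0], [16, 0, 0, 0, 0], [16, 0, 0, 0, 0]])

```text
t: 23.25
eef_pos: [678.3, -63.2, 164.9]
tcp_rot: [3.137, 0.005, 1.985]
ft_force: [6.8, -8.2, -2.7]
opening: 0.351
grip_force: 30.0
```

```bash
python3 go.py 675 -57 163 114.3; python3 -c "
from h import *;print(env.state()['moment'])"
```

```text
t 23.2 pos [678.3 -63.2 164.9] yaw 113.7 j6 -0.60 F [ 6.8 -8.2 -2.7] open 0.35 grip 30.0
shift [ 7.  -0.5  1.9 -0.6]
[-1.62235237 -1.60472698 -0.07264249]
```

arm_command(targets=[[-3, 4, -4, 0, 0], [4, 4, -8, 0, 0], [10, 4, -14, 0, 0], [16, 4, -20, 0, 0], [16, 4, -20, 0, 0]])

```text
t: 23.75
eef_pos: [674.0, -45.8, 185.0]
tcp_rot: [3.14, 0.002, 1.985]
ft_force: [0.8, -5.8, -1.9]
opening: 0.357
grip_force: 30.0
```

```bash
python3 go.py 675 -57 163 114.3; python3 -c "
from h import *;print(env.state()['moment'])"
```

```text
t 23.8 pos [674.  -45.8 185. ] yaw 113.7 j6 -0.58 F [ 0.8 -5.8 -1.9] open 0.36 grip 30.0
shift [-10.6  -3.6  22.   -0.6]
[-1.23451646 -0.30414492  0.04480495]
```

arm_command(targets=[[6, -1, -4, 0, 0], [12, -1, -8, 0, 0], [18, -1, -12, 0, 0], [24, -1, -16, 0, 0], [24, -1, -16, 0, 0]])

```text
t: 24.25
eef_pos: [662.7, -22.6, 200.2]
tcp_rot: [3.141, -0.0, 1.986]
ft_force: [0.7, -1.2, -3.3]
opening: 0.349
grip_force: 30.0
```

```bash
python3 go.py 675 -57 163 114.3; python3 -c "
from h import *;print(env.state()['moment'])"
```

```text
t 24.2 pos [662.7 -22.6 200.2] yaw 113.8 j6 -0.55 F [ 0.7 -1.2 -3.3] open 0.35 grip 30.0
shift [-36.4  -2.6  37.2  -0.5]
[-0.31965328 -0.24330615 -0.01817355]
```

```bash
cat > seg.py <<'E'
from h import *
s=env.state();c=cam('scene');yaw=s['tcp_rot'][2];g=s['eef_pos']+[0,0,19]
def pt(a,x,y,z):
    a=np.radians(a);h=np.array([np.cos(yaw),np.sin(yaw),0]);l=np.array([-h[1],h[0],0]);k=np.array([0,0,1.])
    f=h*np.cos(a)-k*np.sin(a);up=h*np.sin(a)+k*np.cos(a);return g+(x+56)*f+(z-50)*up+y*l
for a in(0,10,20,30,40,50,60): print(a,*[np.round(np.r_[proj(c,pt(a,-60,y,z)),proj(c,pt(a,60,y,z))]).astype(int).tolist() for y,z in((-35,22),(-35,0),(35,22))])
u,v=map(int,proj(c,pt(20,0,0,0)));x0,y0=u-70,v-70
G=cv2.resize(cv2.cvtColor(c['frame'][y0:v+70,x0:u+70],cv2.COLOR_RGB2GRAY),None,fx=2,fy=2)
L=cv2.createLineSegmentDetector().detect(G)[0][:,0]/2+[x0,y0,x0,y0]
n=np.hypot(L[:,2]-L[:,0],L[:,3]-L[:,1])
for i in np.argsort(-n)[:14]: print(L[i].round(0).astype(int).tolist(),n[i].round(0))
E
python3 seg.py
```

```text
0 [274, 241, 327, 257] [275, 249, 328, 265] [290, 221, 342, 236]
10 [272, 240, 324, 263] [271, 247, 323, 270] [288, 220, 339, 242]
20 [270, 238, 320, 268] [268, 245, 317, 275] [286, 219, 334, 247]
30 [268, 237, 315, 272] [264, 242, 310, 277] [284, 217, 329, 251]
40 [267, 235, 308, 275] [261, 239, 302, 279] [283, 215, 322, 254]
50 [265, 233, 301, 276] [259, 236, 294, 279] [281, 214, 315, 256]
60 [264, 231, 293, 276] [256, 233, 285, 277] [280, 212, 307, 256]
[346, 293, 331, 319] 30.0
[245, 202, 272, 210] 28.0
[273, 224, 246, 216] 28.0
[281, 293, 267, 271] 26.0
[294, 197, 294, 223] 26.0
[320, 235, 331, 253] 21.0
[339, 243, 357, 232] 21.0
[329, 301, 342, 286] 20.0
[351, 260, 339, 245] 20.0
[369, 253, 351, 261] 20.0
[347, 274, 347, 294] 19.0
[275, 251, 260, 240] 18.0
[353, 304, 344, 318] 17.0
[263, 235, 277, 245] 17.0
```

arm_command(targets=[[8, 0, -2, 0, 0], [16, 0, -4, 0, 0], [24, 0, -6, 0, 0], [32, 0, -8, 0, 0], [40, 0, -10, 0, 0]])

```text
t: 24.8
eef_pos: [646.4, 13.8, 209.8]
tcp_rot: [-3.142, -0.0, 1.985]
ft_force: [0.8, -2.1, -1.7]
opening: 0.348
grip_force: 30.0
```

```bash
python3 go.py 675 -57 163 114.3; python3 seg.py
```

```text
t 24.8 pos [646.4  13.8 209.8] yaw 113.8 j6 -0.50 F [ 0.8 -2.1 -1.7] open 0.35 grip 30.0
shift [-76.3  -2.4  46.8  -0.5]
0 [291, 242, 346, 259] [292, 250, 346, 267] [307, 222, 360, 237]
10 [289, 241, 343, 265] [288, 249, 341, 273] [305, 221, 357, 244]
20 [287, 240, 338, 270] [284, 247, 335, 277] [303, 220, 352, 249]
30 [285, 238, 332, 274] [281, 244, 328, 280] [301, 218, 346, 253]
40 [283, 237, 325, 277] [278, 241, 319, 281] [299, 217, 339, 256]
50 [282, 235, 318, 278] [275, 238, 311, 281] [298, 215, 332, 257]
60 [281, 233, 309, 278] [273, 234, 302, 279] [297, 213, 324, 258]
[384, 247, 350, 261] 37.0
[320, 235, 336, 263] 33.0
[263, 203, 292, 211] 30.0
[290, 225, 264, 218] 28.0
[281, 293, 267, 271] 26.0
[312, 198, 311, 224] 26.0
[346, 293, 333, 316] 26.0
[296, 252, 280, 234] 24.0
[340, 243, 357, 232] 20.0
[294, 238, 304, 254] 19.0
[347, 274, 347, 294] 19.0
[372, 228, 384, 241] 18.0
[276, 232, 287, 245] 17.0
[352, 306, 343, 320] 17.0
```

arm_command(targets=[[-15, 0, 0, 0, 0], [-30, 0, 0, 0, 0], [-45, 0, 0, 0, 0], [-45, 0, 0, 0, 0], [-45, 0, 0, 0, 0]])

```text
t: 25.35
eef_pos: [664.9, -29.0, 209.2]
tcp_rot: [-3.141, -0.0, 1.984]
ft_force: [-0.5, -0.2, -1.6]
opening: 0.348
grip_force: 30.0
```

arm_command(targets=[[0, 0, 0, 0, 0], [0, 0, 0, 0, 0], [0, 0, 0, 0, 0]])

```text
t: 25.65
eef_pos: [664.8, -27.8, 209.7]
tcp_rot: [3.142, 0.0, 1.986]
ft_force: [-0.1, -0.0, -2.0]
opening: 0.349
grip_force: 30.0
```

```bash
python3 seg.py
python3 - <<'E'
from h import *
f=[];M=[]
for i in range(10):
    cam('scene');s=env.state();f.append(s['ft_force']);M.append(s['moment'])
print(np.mean(f,0),np.std(f,0),np.mean(M,0))
c=cam('scene');im=c['frame'];u,v=map(int,proj(c,(640,20,100)))
E
```

```text
0 [271, 236, 325, 252] [272, 244, 325, 261] [287, 217, 339, 232]
10 [269, 235, 322, 259] [269, 243, 320, 266] [285, 216, 336, 238]
20 [267, 234, 318, 264] [265, 241, 315, 270] [283, 214, 332, 243]
30 [265, 232, 312, 268] [262, 238, 308, 273] [282, 213, 327, 247]
40 [264, 231, 306, 271] [259, 235, 300, 275] [280, 211, 320, 250]
50 [262, 229, 298, 272] [256, 232, 291, 275] [279, 209, 313, 252]
60 [261, 227, 290, 272] [254, 229, 282, 273] [278, 208, 305, 252]
[281, 294, 265, 267] 31.0
[273, 252, 252, 232] 29.0
[270, 219, 243, 212] 28.0
[291, 192, 291, 219] 27.0
[361, 292, 347, 314] 26.0
[258, 228, 276, 246] 26.0
[283, 219, 302, 235] 25.0
[346, 293, 334, 314] 25.0
[241, 197, 264, 204] 24.0
[277, 244, 262, 229] 20.0
[351, 261, 339, 245] 20.0
[347, 275, 347, 293] 19.0
[327, 248, 336, 263] 18.0
[302, 235, 319, 234] 18.0
[-0.04430262  0.06244654 -1.43859517] [0.40977619 0.51267396 0.34785777] [ 0.01362878 -0.1330551   0.00593676]
```

arm_command(targets=[[25, 0, 0, 0, 0], [-5, 0, 0, 0, 0], [25, 0, 0, 0, 0], [-5, 0, 0, 0, 0], [-5, 0, 0, 0, 0]])

```text
t: 26.75
eef_pos: [667.7, -34.5, 209.6]
tcp_rot: [3.141, 0.001, 1.984]
ft_force: [-0.2, 0.1, -2.0]
opening: 0.35
grip_force: 30.0
```

```bash
cat > fl.py <<'E'
import sys; sys.argv=['x']
exec(open('seg.py').read().split('for a in(0')[0])
f=[]
for i in range(12): cam('scene'); f.append(env.state()['ft_force'][2])
print('Fz',np.mean(f),np.std(f)/12**.5)
G=cv2.cvtColor(c['frame'],cv2.COLOR_RGB2GRAY)
a=41
for x in range(54,-54,-9): print(x,[int(G[tuple(int(round(k)) for k in proj(c,pt(a,x,y,3))[::-1])]) for y in range(-28,29,7)])
E
python3 fl.py
```

```text
Fz -1.599288759913393 0.08473373462632212
54 [89, 87, 93, 107, 85, 84, 82, 80, 79]
45 [100, 96, 125, 108, 111, 110, 108, 111, 108]
36 [96, 97, 113, 110, 128, 109, 110, 113, 107]
27 [97, 96, 109, 111, 128, 112, 111, 114, 109]
18 [100, 98, 110, 111, 125, 111, 111, 116, 110]
9 [97, 99, 105, 111, 111, 110, 112, 111, 110]
0 [96, 104, 111, 111, 113, 109, 167, 167, 110]
-9 [97, 107, 110, 111, 112, 172, 170, 167, 111]
-18 [97, 132, 109, 112, 110, 171, 168, 169, 110]
-27 [99, 151, 110, 111, 110, 171, 169, 168, 107]
-36 [98, 168, 111, 111, 110, 112, 46, 0, 79]
-45 [96, 154, 112, 110, 112, 87, 9, 7, 14]
```

arm_command(targets=[[0, 0, -30, 0, 0], [-10, 0, -60, 0, 0], [-40, 0, -75, 0, 0], [-80, 0, -75, 0, 0], [-120, 0, -75, 0, 0]])

```text
t: 27.9
eef_pos: [715.8, -143.4, 285.7]
tcp_rot: [3.14, 0.001, 1.986]
ft_force: [-0.3, -0.0, -2.1]
opening: 0.346
grip_force: 30.0
```

```bash
python3 go.py 600 -300 125 114
```

```text
t 27.9 pos [ 715.8 -143.4  285.7] yaw 113.8 j6 -0.70 F [-0.3 -0.  -2.1] open 0.35 grip 30.0
shift [ -96.6 -169.1  160.7   -0.2]
```

arm_command(targets=[[-20, -36, 0, 0, 0], [-42, -74, 0, 0, 0], [-64, -112, 10, 0, 0], [-85, -149, 40, 0, 0], [-97, -169, 75, 0, 0]])

```text
t: 28.4
eef_pos: [598.3, -301.9, 210.4]
tcp_rot: [3.14, 0.003, 1.984]
ft_force: [1.4, -0.8, -1.8]
opening: 0.346
grip_force: 30.0
```

arm_command(targets=[[0, 0, 35, 0, 0], [0, 0, 65, 0, 0], [0, 0, 85, 0, 0], [0, 0, 95, 0, 0], [0, 0, 95, 0, 0]])

```text
t: 28.9
eef_pos: [599.3, -299.2, 113.6]
tcp_rot: [-3.14, -0.001, 1.985]
ft_force: [0.2, 0.2, -0.9]
opening: 0.35
grip_force: 30.0
```

```bash
python3 go.py 600 -300 32 114
```

```text
t 28.9 pos [ 599.3 -299.2  113.6] yaw 113.7 j6 -0.98 F [ 0.2  0.2 -0.9] open 0.35 grip 30.0
shift [-1.   0.4 81.6 -0.3]
```

Next I press down slowly so the lip meets the bench and the tray turns level.

arm_command(targets=[[0, 0, 8, 0, 0], [0, 0, 16, 0, 0], [0, 0, 24, 0, 0], [0, 0, 32, 0, 0], [0, 0, 38, 0, 0]])

```text
t: 29.4
eef_pos: [604.4, -305.2, 82.5]
tcp_rot: [3.133, 0.018, 1.985]
ft_force: [4.4, -20.5, 37.8]
opening: 0.342
grip_force: 29.7
```

arm_command(targets=[[0, 0, 6, 0, 0], [0, 0, 12, 0, 0], [0, 0, 18, 0, 0], [0, 0, 24, 0, 0], [0, 0, 30, 0, 0]])

```text
t: 29.9
eef_pos: [599.4, -299.0, 45.7]
tcp_rot: [-3.141, -0.001, 1.985]
ft_force: [0.4, 0.7, 0.2]
opening: 0.009
grip_force: 0.0
```

arm_command(targets=[[-5, 0, -5, 0, 0], [-10, 0, -20, 0, 0], [-20, 0, -60, 0, 0], [-30, 0, -105, 0, 0], [-40, 0, -150, 0, 0]])

```text
t: 30.4
eef_pos: [615.8, -336.4, 198.6]
tcp_rot: [-3.141, -0.0, 1.985]
ft_force: [0.9, -0.1, 0.0]
opening: 0.006
grip_force: 0.0
```

Run:
```python
from h import *
for n in('scene','top'):
    c=cam(n);u,v=map(int,proj(c,(575,-245,20)));x0,y0=u-65,v-60
    G=cv2.cvtColor(c['frame'][y0:v+60,x0:u+65],cv2.COLOR_RGB2GRAY)
    cv2.imwrite(f'pics/after_{n}.png',G)
    L=cv2.createLineSegmentDetector().detect(cv2.resize(G,None,fx=2,fy=2))[0][:,0]/2+[x0,y0,x0,y0]
    l=np.hypot(L[:,2]-L[:,0],L[:,3]-L[:,1]);print(n,x0,y0)
    for i in np.argsort(-l)[:14]: print(L[i].round(0).astype(int).tolist(),l[i].round(0),[onz(c,*L[i][k:k+2],z)[:2].round(0).astype(int).tolist() for z in(0,22) for k in(0,2)])
print(env.state()['eef_pos'],env.state()['ft_force'])
```

```text
scene 196 165
[217, 222, 248, 229] 32.0 [[639, -358], [595, -277], [651, -334], [609, -254]]
[271, 279, 245, 279] 26.0 [[661, -92], [707, -134], [673, -73], [718, -114]]
[253, 219, 229, 212] 25.0 [[560, -303], [591, -369], [574, -279], [605, -344]]
[228, 206, 251, 213] 24.0 [[578, -395], [548, -328], [592, -370], [563, -304]]
[235, 234, 215, 228] 21.0 [[631, -285], [656, -342], [644, -262], [668, -318]]
[278, 237, 296, 237] 19.0 [[556, -202], [521, -170], [571, -181], [536, -150]]
[307, 258, 291, 268] 19.0 [[552, -89], [602, -89], [567, -70], [616, -70]]
[280, 247, 296, 238] 18.0 [[576, -166], [525, -167], [590, -146], [540, -146]]
[203, 275, 199, 257] 18.0 [[776, -214], [750, -272], [786, -192], [761, -249]]
[295, 268, 309, 259] 17.0 [[596, -82], [550, -84], [610, -64], [565, -65]]
[319, 246, 308, 258] 17.0 [[500, -105], [551, -88], [516, -86], [565, -69]]
[254, 234, 264, 222] 16.0 [[597, -251], [547, -273], [610, -228], [562, -250]]
[269, 259, 280, 247] 16.0 [[623, -151], [576, -167], [636, -131], [590, -146]]
[310, 259, 320, 247] 16.0 [[549, -84], [502, -98], [564, -65], [518, -79
[... 499 characters left out ...]
 490, 248] 24.0 [[550, -281], [570, -327], [547, -275], [567, -321]]
[465, 225, 475, 245] 22.0 [[618, -278], [577, -298], [614, -273], [574, -292]]
[495, 208, 476, 216] 22.0 [[657, -344], [638, -302], [651, -337], [633, -296]]
[429, 254, 415, 269] 21.0 [[558, -201], [526, -170], [555, -197], [523, -167]]
[387, 237, 404, 249] 21.0 [[594, -114], [568, -148], [589, -112], [564, -145]]
[492, 265, 501, 246] 21.0 [[536, -329], [574, -352], [533, -323], [570, -345]]
[485, 248, 467, 256] 20.0 [[570, -318], [553, -280], [566, -312], [550, -274]]
[504, 240, 487, 248] 19.0 [[588, -359], [571, -321], [584, -352], [567, -315]]
[ 617.9042876  -338.34381715  203.80779427] [0.43993747 0.39399308 0.35546883]
```

arm_command(targets=[[-14, -48, -10, 0, 0.2], [-28, -96, -20, 0, 0.2], [-42, -144, -30, 0, 0.2], [-56, -192, -40, 0, 0.2], [-70, -240, -50, 0, 0.2]])

```text
t: 31.0
eef_pos: [426.2, -494.5, 245.8]
tcp_rot: [-3.141, -0.0, 1.985]
ft_force: [0.4, -1.2, 0.6]
opening: 0.198
grip_force: 0.0
```

arm_command(targets=[[-14, -48, 0, 0, 0.2], [-28, -96, 0, 0, 0.2], [-40, -130, 0, 0, 0.2], [-40, -130, 0, 0, 0.2]])

```text
t: 31.4
eef_pos: [321.4, -585.2, 245.0]
tcp_rot: [-3.141, -0.0, 1.981]
ft_force: [0.6, 0.3, 0.0]
opening: 0.196
grip_force: 0.0
```

```bash
python3 go.py 600 -300 200 114
python3 - <<'E'
from h import *
s=cam('scene');t=cam('top')
def pr(c,x,y,z):
    h=np.array([-.407,.914,0]);l=np.array([-.914,-.407,0]);return proj(c,np.array([600,-314,0])+x*h+y*l+[0,0,z])
for n,c in(('scene',s),('top',t)):
    print(n,[tuple(np.round(pr(c,*p)).astype(int)) for p in((60,35,22),(60,-35,22),(-60,-35,22),(-60,35,22),(60,-35,0),(-56,17,66),(-56,-17,66))])
    u,v=map(int,pr(c,0,0,10));x0,y0=u-70,v-65
    im=c['frame'][y0:v+65,x0:u+70].astype(int);w=((im.min(2)>185)&(im.max(2)-im.min(2)<14)).astype(np.uint8)
    k,l,st,ce=cv2.connectedComponentsWithStats(w)
    for i in np.argsort(-st[1:,4])[:4]+1:
        cs=cv2.findContours((l==i).astype(np.uint8),0,2)[0][0]+[x0,y0];print(st[i][4],(ce[i]+[x0,y0]).round(),cv2.boxPoints(cv2.minAreaRect(cs)).round().astype(int).tolist())
    G=cv2.cvtColor(c['frame'][y0:v+65,x0:u+70],cv2.COLOR_RGB2GRAY)
    L=cv2.createLineSegmentDetector().detect(cv2.resize(G,None,fx=2,fy=2))[0][:,0]/2+[x0,y0,x0,y0]
    q=np.hypot(L[:,2]-L[:,0],L[:,3]-L[:,1])
    for i in np.argsort(-q)[:12]: print(L[i].round(0).astype(int).tolist(),q[i].round(0))
E
```

```text
t 31.4 pos [ 321.4 -585.2  245. ] yaw 113.5 j6 -1.58 F [0.6 0.3 0. ] open 0.20 grip 0.0
shift [150.5 369.2  45.   -0.5]
scene [(np.int64(264), np.int64(215)), (np.int64(251), np.int64(231)), (np.int64(211), np.int64(219)), (np.int64(225), np.int64(204)), (np.int64(251), np.int64(237)), (np.int64(221), np.int64(195)), (np.int64(214), np.int64(202))]
911 [181. 176.] [[168, 155], [205, 155], [205, 198], [168, 198]]
388 [243. 222.] [[225, 223], [229, 210], [262, 222], [257, 236]]
140 [187. 219.] [[183, 207], [189, 206], [192, 231], [185, 232]]
14 [217. 198.] [[214, 201], [220, 195], [221, 196], [215, 202]]
[209, 186, 168, 207] 46.0
[168, 200, 207, 179] 45.0
[211, 220, 252, 231] 43.0
[253, 240, 214, 227] 40.0
[206, 178, 173, 155] 40.0
[307, 193, 269, 182] 40.0
[228, 206, 264, 216] 38.0
[252, 219, 228, 212] 25.0
[275, 250, 295, 238] 24.0
[183, 209, 185, 233] 24.0
[190, 256, 185, 236] 20.0
[291, 270, 307, 261] 19.0
top [(np.int64(467), np.int64(259)), (np.int64(452), np.int64(228)), (np.int64(504), np.int64(205)), (np.int64(519), np.int64(236)), (np.int64(449), np.int64(230)), (np.int64(521), np.int64(224)), (np.int64(513), np.int64(209))]
1257 [477. 235.] [[451, 231], [496, 211], [507, 237], [462, 257]]
179 [530. 186.] [[517, 183], [520, 177], [543, 188], [539, 194]]
122 [504. 173.] [[493, 171], [496, 165], [513, 174], [510, 180]]
45 [516. 215.] [[511, 209], [514, 208], [521, 222], [518, 223]]
[491, 175, 538, 198] 51.0
[531, 201, 485, 181] 49.0
[492, 213, 450, 231] 45.0
[458, 226, 493, 210] 38.0
[451, 232, 462, 255] 26.0
[459, 253, 449, 231] 24.0
[542, 187, 520, 177] 24.0
[465, 256, 483, 247] 21.0
[506, 239, 488, 247] 20.0
[485, 248, 467, 256] 20.0
[510, 209, 519, 225] 18.0
[485, 247, 501, 239] 18.0
```

Run:
```python
from h import *
s=cam('scene');t=cam('top')
P=[]
for c in(s,t):
    u,v=map(int,proj(c,(454,261,40)));im=c['frame'][v-20:v+20,u-20:u+20].max(2)<45
    n,l,st,ce=cv2.connectedComponentsWithStats(im.astype(np.uint8));i=1+np.argmax(st[1:,4]);P.append(ce[i]+[u-20,v-20]);print(st[i])
print('knob',tri(s,P[0],t,P[1]))
im=t['frame'];u,v=map(int,proj(t,(645,10,90)));G=cv2.cvtColor(im,cv2.COLOR_RGB2GRAY)[v-45:v+45,u-50:u+50]
w=cv2.HoughCircles(cv2.resize(G,None,fx=4,fy=4,interpolation=2),cv2.HOUGH_GRADIENT,1,30,param1=80,param2=22,minRadius=18,maxRadius=32);print(None if w is None else (w[0]/4+[u-50,v-45,0]).round())
n,l,st,ce=cv2.connectedComponentsWithStats((G<40).astype(np.uint8));print([(st[i].tolist()) for i in range(1,n) if 5<st[i][4]<150],u-50,v-45)
```

```text
[  0   0  40   9 158]
[ 12  16  15  13 154]
knob (array([450.54208891, 249.59016106,  84.78340702]), np.float64(6.772626386921529))
[[331. 206.   6.]]
[[55, 46, 3, 4, 8]] 276 156
```

Run:
```python
from h import *
t=cam('top');print('knob xy',onz(t,*(np.array(proj(t,(454,261,40))).astype(int)-20+[19.5,22.5]),28))
G=cv2.cvtColor(t['frame'],cv2.COLOR_RGB2GRAY);print('low corner px',proj(t,(657,-17,20)),'floor c',proj(t,(633.5,34,50)))
x0,y0,x1,y1=290,160,365,230
E_=cv2.createCLAHE(6,(3,3)).apply(cv2.resize(G[y0:y1,x0:x1],None,fx=5,fy=5,interpolation=2))
w=cv2.HoughCircles(E_,cv2.HOUGH_GRADIENT,1,35,param1=80,param2=16,minRadius=22,maxRadius=40);print((w[0]/5+[x0,y0,0]).round(1)[:8].tolist())
print(G[186:222:2,312:350:2])
```

```text
knob xy [451.05315511 266.92264368  28.        ]
low corner px (np.float64(340.38371151141394), np.float64(204.93363454929914)) floor c (np.float64(315.0479964907638), np.float64(212.55615894480405))
[[329.5, 206.1, 7.0], [340.7, 211.5, 6.8], [340.3, 221.7, 6.8], [326.1, 193.5, 7.0], [329.7, 215.7, 5.9], [316.3, 205.7, 7.4], [335.1, 201.7, 5.4], [353.9, 215.1, 5.6]]
[[141 147 149 150 151 154 125  69  73  75  78  78  77  78  79  77  78  79
   80]
 [148 147 154 146 146 149 152 143 118  72  78  77  77  79  81  79  80  79
   80]
 [149 145 147 148 148 147 150 147 152 111  73  78  79  79  79  80  79  79
   78]
 [147 147 146 151 148 145 149 148 148 155 141  75  80  81  80  78  80  79
   78]
 [146 148 145 149 146 147 148 149 147 148 152 152  77  80  80  80  79  79
   79]
 [145 148 147 146 148 147 145 148 147 149 150 149 135  75  80  81  81  78
   78]
 [147 145 149 144 151 146 146 149 147 142 144 147 152 122  78  79  80  78
   77]
 [149 144 148 145 146 147 148 151 177 207 206 177 146 154  79  78  79  79
   77]
 [147 146 143 147 146 150 151  73 203 124  26 208 162 149 126  74  78  77
   77]
 [143 148 143 147 144 146 136  88 203 103   1  88 198 145 146  70  71  75
   76]
 [143 148 146 145 146 145 122 104 132 216 164 208 174 141 190 206 179  71
   73]
 [151 144 148 142 147 144 141 106 102 138 181 179  90 171 199 197 200 190
   67]
 [ 95 145 149 143 145 146 147 125  91  85  87 145  93 165 199 197 196 209
   74]
 [ 77 129 144 147 142 148 144 149 143 135 149 155  96  85 202 199 198 212
   74]
 [ 79  74 119 148 143 145 144 144 146 147 146 150 102 100 111 170 176 110
   64]
 [ 79  78  73 103 155 140 147 143 148 144 143 151 107 162 205 202 171  61
   68]
 [ 79  77  80  75  86 158 149 144 144 145 147 155  66 202 197 194 200 127
   58]
 [ 78  78  78  75  76  65 113 151 145 149 146 118  90 199 197 197 198 208
   54]]
```

Run:
```python
from h import *
t=cam('top');G=cv2.cvtColor(t['frame'],cv2.COLOR_RGB2GRAY);print(G[216:240:2,316:354:2])
s=cam('scene');b=cv2.cvtColor(s['frame'],cv2.COLOR_RGB2GRAY);m=((b>190)).astype(np.uint8)[215:300,262:345]
n,l,st,ce=cv2.connectedComponentsWithStats(m);print([(st[i][4],(ce[i]+[262,215]).round().tolist()) for i in range(1,n) if st[i][4]>8])
```

```text
[[ 74 103 155 139 147 142 148 145 142 150 107 161 206 203 170  61  66  65
   63]
 [ 79  77  87 156 150 144 144 145 146 156  66 203 197 194 202 126  60  63
   58]
 [ 78  76  75  65 112 149 145 149 147 118  91 198 197 197 198 209  56  56
   50]
 [ 78  76  76  74  72  63 117 155 155 124 104 121 203 202 206  81  57  80
  139]
 [ 76  74  74  74  73  73  69  62  67 115 153 152 158 155 168 150 137 121
   74]
 [ 73  72  73  73  72  71  70  71  69  65  54  50  54  51  66  49  51  38
  113]
 [ 74  74  73  72  70  71  71  69  69  68  66  64  63  61  60  57  56 130
  127]
 [ 72  72  72  70  70  69  67  68  65  65  64  63  61  59  54  53 128 126
  123]
 [ 71  70  69  69  67  67  66  67  66  65  63  60  56  48  84 128 125 122
  138]
 [ 69  68  68  67  69  68  66  64  64  62  57  54  63  82 126 121 129 135
  136]
 [ 99 100  97  78  62  62  59  59  55  79  75  77 114 126 122 134 134 133
  132]
 [ 65  58  69  79  85  90  86  77  74  58  74 125 124 122 138 134 133 136
  141]]
[]
```

Run:
```python
from h import *
t=cam('top');G=cv2.cvtColor(t['frame'],cv2.COLOR_RGB2GRAY).astype(int)
h=np.array([-.407,.914,0]);l=np.array([-.914,-.407,0])
for x in range(56,-56,-8): print(x,[int(G[tuple(int(round(k)) for k in proj(t,np.array([600,-314,3])+x*h+y*l)[::-1])]) for y in range(-28,29,7)])
A=cv2.imread('pics/top0.png',0).astype(int);m=(abs(A-G)>35).astype(np.uint8);n,L,st,ce=cv2.connectedComponentsWithStats(cv2.morphologyEx(m,cv2.MORPH_OPEN,np.ones((3,3),np.uint8)))
print([(st[i].tolist()) for i in range(1,n) if st[i][4]>20 and st[i][1]<345])
```

```text
56 [197, 198, 196, 199, 197, 201, 199, 201, 97]
48 [197, 196, 197, 197, 196, 196, 196, 198, 100]
40 [196, 196, 197, 196, 196, 196, 197, 198, 183]
32 [197, 196, 197, 196, 196, 197, 198, 197, 132]
24 [197, 195, 196, 196, 196, 197, 197, 196, 116]
16 [196, 197, 196, 196, 196, 196, 196, 199, 153]
8 [197, 196, 196, 197, 196, 196, 196, 197, 143]
0 [196, 196, 197, 196, 197, 196, 197, 197, 147]
-8 [196, 197, 197, 197, 197, 197, 196, 196, 132]
-16 [197, 196, 196, 196, 195, 195, 197, 197, 157]
-24 [197, 196, 196, 196, 196, 196, 197, 198, 118]
-32 [205, 176, 192, 189, 188, 196, 197, 197, 153]
-40 [117, 125, 124, 127, 124, 173, 198, 199, 114]
-48 [124, 129, 125, 127, 126, 122, 115, 124, 189]
[[305, 161, 62, 62, 1991], [291, 176, 9, 7, 33], [325, 202, 9, 10, 49], [498, 206, 23, 30, 297], [452, 215, 55, 41, 1240], [165, 269, 73, 73, 4110], [455, 282, 51, 56, 1146], [491, 286, 17, 32, 121], [337, 311, 303, 169, 24002], [211, 325, 127, 155, 4169]]
```

Run:
```python
from h import *
t=cam('top');G=cv2.cvtColor(t['frame'],cv2.COLOR_RGB2GRAY).astype(int);A=cv2.imread('pics/top0.png',0).astype(int)
print(G[168:192:2,284:312:2]);print(A[168:192:2,284:312:2]);print(onz(t,295,179,8))
```

```text
[[153 154 153 154 154 154 154 155 155 155 154 159 146 118]
 [154 155 154 156 156 156 157 155 156 158 161 136 135  41]
 [155 154 154 154 154 155 155 155 155 158 106 157  46  51]
 [152 152 152 151 152 152 150 151 154 140  91 132  46  53]
 [154 155 155 156 157 156 155 158 156  49 158  62  54  58]
 [153 152 153 154 153 155 157 142  60  53 163  47  57  59]
 [155 155 155 155 157 164 130  56  62  50 150  51  57  59]
 [157 157 159 166 128  94  61  62  66  87 118  41  82  86]
 [156 156 162  92  93  87  62  65  68 109 143 143 140 142]
 [154 158 136  93  93  64  64  67  71  89 139 140 136 137]
 [160 134  92  76  92  65  68  70  73  54 143 137 136 135]
 [167  89  97  70  67  68  70  72  73  58 146 134 138 133]]
[[151 151 152 153 153 152 153 153 154 157 125 149 147 149]
 [153 154 154 155 154 155 155 157 157 146 145 145 147 148]
 [152 152 153 152 153 154 153 154 157 123 150 143 148 146]
 [151 151 150 149 150 151 152 156 161 144 151 144 144 146]
 [154 154 154 154 156 162 129  85  70 150 148 147 145 147]
 [152 152 151 155 128  91  90  87  49 150 147 151 142 146]
 [154 155 158 133  86  91  87  59  87 148 148 148 147 144]
 [157 165  93  90  93  92  62  59 111 151 147 147 149 145]
 [160  90  90  93  95  69  58  61 106 152 144 147 148 146]
 [135  90  92  95  77  59  61  62  73 152 148 147 147 146]
 [ 88  94  96  77  71  60  63  62  65 151 151 145 146 150]
 [ 93  94  78  71  61  62  62  63  55 150 148 144 147 148]]
[716.61811672  78.89989234   8.        ]
```

```bash
python3 -c "
from cell import env
print(env.job_done())"
```

```text
the job is handed in; nothing more can be done
None
```

The job is handed in (verdict not shown): the lid is flat on the mat, about 7 mm off centre, and the empty tray is flat on the bench but slipped from the grip at the end rather than being set down; I saw three spacers in the pot and infer the fourth, since the tray and the bench as seen from above show none.

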